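Clear the headphones and start the bench tester

ROBOT

A 6-joint arm with a two-finger parallel gripper is mounted at the origin on the work surface. World frame = base frame: x ahead of the robot, y to its left, z up, the work surface at z = 0. Lengths are in m, angles in degrees, forces in N, time in s.
With the tool pointing down it reaches from about 0.25 to 0.725 m from the base axis. Payload 9.7 kg.
Tool frame: the origin (TCP) lies on the centre line of the jaws, within the pads' length; the fingertips stand 19 mm ahead of it and the grasp point (between the pads) is the TCP; z points along the fingers, y is the direction in which the jaws open and shut (so a half turn about z gives the same grasp; the last joint's range is limited). The gripper opens to 85 mm and grips with 20 to 120 N. Pads are 22 mm wide; open, the fingers measure 114 mm over their backs; the gripper's body (76 mm by 85 mm) begins 54 mm behind the grasp point. The pads swing forward as they close: fully open they stand 13 mm farther back than shut.
Start: joints at [-69.614, 4.979, 10.078, 95.1, 0, 90], TCP at [0.192, -0.516, 0.25] pointing down, gripper open.
Joint ranges: [-179.16, 179.16], [-48.56, 103.87], [-65.8, 70.77], [-126.05, 130.52], [-82.76, 87.17], [-180, 180]. Speed limits (degrees/s): [127.2, 127.2, 147.25, 180, 180, 180].

INTERFACE

Orientations are given as [roll, pitch, yaw] about the fixed x, y, z axes, in that order (R = Rz(yaw) Ry(pitch) Rx(roll)).
In Python, from workcell import bot gives the robot as it stands.
- The arm moves only by the tool servo_tool, never from a script. Its argument "motion" is a list that holds one entry, the list of rows, each a list of 6 numbers: the shift along the tool's x, y, z in mm, then the turn, a rotation vector about the tool's x, y, z in rad. A call has 1 to 5 rows; each row shifts and turns the commanded pose from where the row before left it, along the tool's axes as they then stand; what a row does not reach is not made up. A row lasts 1/10 s, in which the tool goes at most 50 mm and 8.59 degrees, less where a joint would pass 70% of its speed; a pose out of reach is approached as far as the arm can. A call is refused whole if a number of a shift passes 50 or a number of a turn 0.15, either way. A call with a gripper value outside its range is refused whole. "gripper" is the finger opening in mm, from 0 to 85.4, set as the call begins (left out, the last holds). The fingers move at their own pace and stop on an object; "newtons" is the grip in N (left out, the last holds). Time passes only in rows, so rows that do not move let the fingers close. It gives the time, the measured TCP pose, the force and the opening at its end, in the units of the state.
- bot.get_obs(): the state, without advancing time (a new reading comes with each control period).
- bot.camera(name): name is "side" or "top" or "wrist"; returns a dict with "color" (480x640x3 uint8, red, green, blue), "fx", "fy", "cx", "cy" (pixels), "R" (3x3) and "t" (3): a world point X has camera coordinates R X + t. Camera axes: x right, y down, z forward; pixel columns grow to the right and rows downward; lengths in m; the calibration is good to about 2 mm. A picture is of the moment at which its call begins. There is no depth.
- bot.job_done(): hands the job in, once; it reports no verdict.
Trained networks look in a picture, given as the dict that the camera call returned (one of the last four; its "shot" number tells which), for a name from the list of things; names that differ only in an ending like _2 or _b are one class to them, and where a whole thing is asked for, a point or a joint stands for the part that bears it (a point fixed in the world has none). Each returns a list of dicts, best first, with "confidence" (0 to 1); they miss things now and then, are a little off and sometimes report something else, mostly with a low value. They report only what shows in the picture. A call takes as long as a camera call.
- bot.look_for(picture, label): "rect" ([left, top, width, height] in pixels, round what is visible of it).
The state is a dict: "time": time; "q": joint angles; "qd": joint speeds; "joint_efforts": joint torques, N m; "ee_pos": TCP position; "tcp_rot": TCP orientation; "wrist_force": force on the tool from outside, world axes, zero at the start; "torque": the same for the moment, N m; "opening": finger opening in m.
Only numpy, scipy, OpenCV 4.12 (cv2) and the standard library are available. Lean on these libraries where they do the work, as an engineer would, in place of code of your own. Each camera call takes 0.05 s, during which the arm holds its last target.

TASK

The headphones were left standing over the keys of the test console: hang them by their crown pad over the bar of the rail, one ear cup on each side of the bar, and let go. Then start the test by pressing three keys fully down one at a time, letting each come back up before the next: first the square key, then the wide bar key, then the large round key; do not press the other keys, and leave the bottle, the meter and the carton standing where they are.

Things in the scene. Friction and masses are not known exactly. Their poses are not given: they have to be found in the camera images.
- console: Fixed grey test console, left or right of the robot. Flat desk 200 (x) x 240 mm (y), top 45 mm above the bench; origin on the bench under the desk centre. Hood 75 mm high along its +x edge (x 100 to 150 mm). Six spring keys in black housings (46 x 54 mm, 10 mm thick) at x = -30, +30, y = -68, 0, +68 mm; which key is where varies.
- headphones: Rigid black headphones, about 0.25 kg, standing astride the keypad: two ear cups (60 mm wide, 75 high, from 68 to 93 mm either side) joined by an arch along own x, 150 mm high. Origin midway between the cups at their undersides, z up. The arch crown is a straight rubber pad 64 (x) x 26 (y) x 22 mm thick: grip it across y, tips not below its underside, where the bar must come.
- pad_top (a point): Centre of the upper face of the headphones' crown pad, 150 mm above the cups' undersides.
- pad_under (a point): Centre of the flat underside of the crown pad, 128 mm above the cups' undersides; it is to rest on the bar.
- rail: Fixed steel rail: a round horizontal bar 16 mm thick along its own y, centre line 150 mm above the bench, on two posts (20 mm thick, feet 70 mm across) at y = -140 and +140 mm. Origin on the bench under the bar's middle. It stands left or right of the robot, across from the console.
- tape_roll: Fixed roll of paper tape threaded on the bar, 100 mm across, 24 mm wide along the bar; origin at its centre, 30 mm below the bar's centre line. Where along the bar it sits varies by up to 80 mm either way: the longer free stretch is on its other side.
- bottle: Bystander: upright bottle, 66 mm across, 220 mm high, origin at the centre of its base. Stands between the console and the rail at the far side.
- meter: Bystander: a meter lying flat, 160 (x) x 80 x 40 mm, origin at the centre of its underside. Lies between the console and the rail at the near side.
- carton: Bystander: cardboard box 60 (x) x 70 x 120 mm high, origin at the centre of its underside. Stands close behind the rail.
- key_square_top (a point): Centre of the top face of the white key that is square, 30 x 30 mm; 67 mm above the bench at rest, moves down with the key.
- key_square (a joint): Travel of that key (square): 0 up, 0.008 m fully down; the spring needs 1.5 N to start and 5 N at the bottom, and returns it.
- key_bar_top (a point): Centre of the top face of the white key that is a wide bar, 48 mm along the console's y by 18 mm along x; 67 mm above the bench at rest, moves down with the key.
- key_bar (a joint): Travel of that key (bar): 0 up, 0.008 m fully down; the spring needs 1.5 N to start and 5 N at the bottom, and returns it.
- key_round_top (a point): Centre of the top face of the white key that is a large round disc, 38 mm across; 67 mm above the bench at rest, moves down with the key.
- key_round (a joint): Travel of that key (round): 0 up, 0.008 m fully down; the spring needs 1.5 N to start and 5 N at the bottom, and returns it.
- key_dot_top (a point): Centre of the top face of the white key that is a small round dot, 18 mm across (not to be pressed); 67 mm above the bench at rest, moves down with the key.
- key_dot (a joint): Travel of that key (dot): 0 up, 0.008 m fully down; the spring needs 1.5 N to start and 5 N at the bottom, and returns it.
- key_triangle_top (a point): Centre of the top face of the white key that is a triangle, 36 mm a side (not to be pressed); 67 mm above the bench at rest, moves down with the key.
- key_triangle (a joint): Travel of that key (triangle): 0 up, 0.008 m fully down; the spring needs 1.5 N to start and 5 N at the bottom, and returns it.
- key_cross_top (a point): Centre of the top face of the white key that is a plus-shaped cross, 36 mm across with arms 11 mm wide (not to be pressed); 67 mm above the bench at rest, moves down with the key.
- key_cross (a joint): Travel of that key (cross): 0 up, 0.008 m fully down; the spring needs 1.5 N to start and 5 N at the bottom, and returns it.

How it is judged:
By the outcome, as a careful person would: the job done as asked, in the order asked, and still so for the second after the job is handed in, with the robot touching nothing.
It also fails if it takes over 64 s, if anything falls off the work surface, if the arm or the gripper's body presses on something with over 40 N, if the wrist force passes 120 N, or if a joint passes its speed limit or range.

## Working session

There is one attempt and no reset: what is moved stays moved. The work goes in short steps, Python scripts to look and compute and a tool call to move; the robot and the scene stay as the last step left them, time stands still between calls to the robot, and variables do not carry over. Pictures are saved under pics/ and viewed, and the job is handed in when it is done.

Besides the shell and the picture viewer there is one more tool, called after "Emit:" by a JSON object that holds its "api" and its "payload", one argument or row to a line. servo_tool: Moves the arm, as the interface text tells. Its arguments: {"type":"object","properties":{"motion":{"type":"array","items":{"type":"array","items":{"type":"array","items":{"type":"number"}}}},"gripper":{"type":"number"},"newtons":{"type":"number"}},"required":["motion"]}

```bash
mkdir -p pics; ls; python3 - <<'E'
from workcell import bot
import cv2
for n in ("side","top","wrist"):
    p=bot.camera(n); cv2.imwrite(f"pics/{n}0.png",p["color"][:,:,::-1]); print(n,p["fx"],p["cx"],p["cy"],p["R"],p["t"])
    for l in ("console","headphones","pad_top","rail","tape_roll","bottle","meter","carton","key_square","key_bar","key_round"):
        print(l,[(r["rect"],r["confidence"]) for r in bot.look_for(p,l)][:2])
print(bot.get_obs())
E
```

```text
pics
side 582.8420964787563 317.72034933036355 239.59961932374122 [[ 0.98548994 -0.16840555 -0.02119295]
 [-0.10428117 -0.50221203 -0.85843376]
 [ 0.13392165  0.84818786 -0.51248643]] [-0.53775308  0.1926288   1.11716186]
console [([269.8, 304.4, 192.2, 165.0], 0.74)]
headphones [([281.3, 302.9, 117.4, 104.0], 0.63)]
pad_top [([277.8, 301.9, 121.2, 102.9], 0.81), ([307.5, 343.5, 10.3, 11.6], 0.46)]
rail [([255.5, 160.7, 76.8, 112.6], 0.57), ([362.2, 393.4, 21.5, 17.4], 0.31)]
tape_roll [([257.1, 159.6, 38.1, 43.8], 0.83)]
bottle [([358.4, 200.5, 34.9, 107.1], 0.9)]
meter [([235.3, 279.4, 83.4, 45.9], 0.67)]
carton [([327.9, 174.7, 37.0, 56.6], 0.97)]
key_square [([336.5, 332.4, 19.6, 17.0], 0.67), ([328.4, 175.0, 36.1, 57.6], 0.32)]
key_bar [([310.9, 362.0, 18.8, 29.0], 0.54), ([337.3, 333.0, 18.9, 18.9], 0.35)]
key_round [([345.8, 355.6, 24.5, 25.4], 0.63)]
top 500.785164676641 319.3913438421208 239.09207516161024 [[ 0.01906954 -0.99976586  0.01022627]
 [-0.99905075 -0.01945457 -0.03897579]
 [ 0.03916561 -0.00947332 -0.99918783]] [-0.03576042  0.55978036  1.26676723]
console [([360.
[... 956 characters left out ...]
]
carton []
key_square []
key_bar []
key_round []
{'time': 1.8, 'q': array([-6.96144540e+01,  4.97728132e+00,  1.00782154e+01,  9.50996302e+01,
       -1.55925369e-04,  8.99998019e+01]), 'qd': array([ 0.09031493,  0.07015697, -0.04058525, -0.06629807, -0.0014443 ,
       -0.0888904 ]), 'joint_efforts': array([-8.69003688e-04, -5.20094848e+01,  4.64856148e+01,  1.70212061e-03,
       -6.36897255e-06,  3.93770648e-06]), 'ee_pos': array([ 0.19158153, -0.51554732,  0.25029969]), 'tcp_rot': array([1.79998696e+02, 1.55929877e-04, 2.03857441e+01]), 'wrist_force': array([-0.18508931, -0.21206065, -0.70365431]), 'torque': array([ 0.02907098, -0.02117015,  0.02469228]), 'opening': 0.08522850937505967}
```

```bash
python3 - <<'E'
import cv2
a=cv2.imread("pics/side0.png"); cv2.imwrite("pics/s1.png",cv2.resize(a[150:480,220:500],None,fx=1.8,fy=1.8,interpolation=cv2.INTER_CUBIC)[:600])
a=cv2.imread("pics/top0.png"); cv2.imwrite("pics/t1.png",cv2.resize(a[150:350,100:500],None,fx=2,fy=2,interpolation=cv2.INTER_CUBIC))
cv2.imwrite("pics/t2.png",cv2.resize(a[180:310,340:480],None,fx=4.5,fy=4.5,interpolation=cv2.INTER_CUBIC))
E
```

```text
(no output)
```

View pics/s1.png

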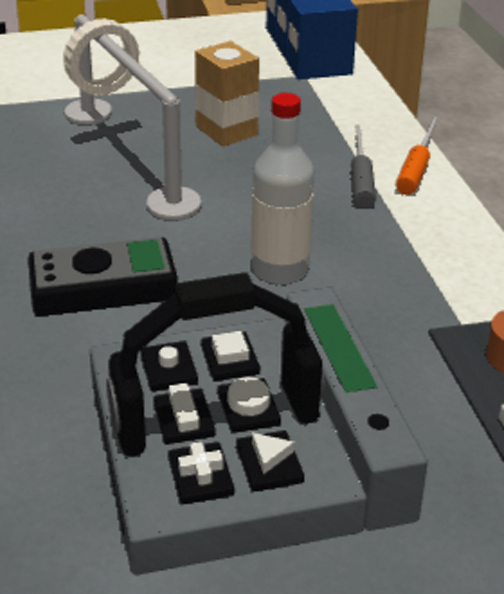

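View pics/t1.png

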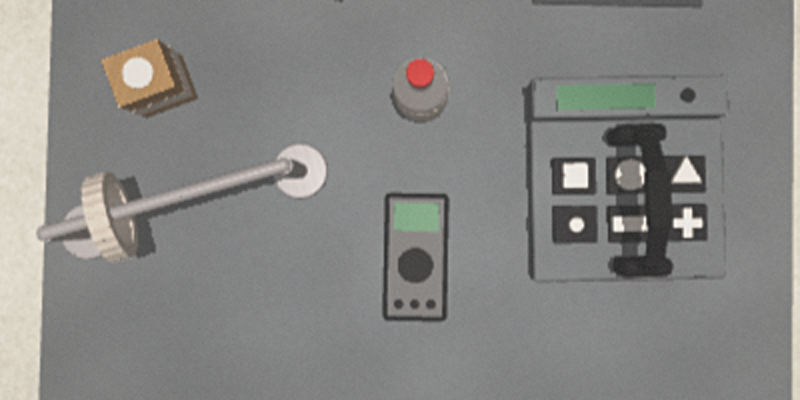

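View pics/t2.png

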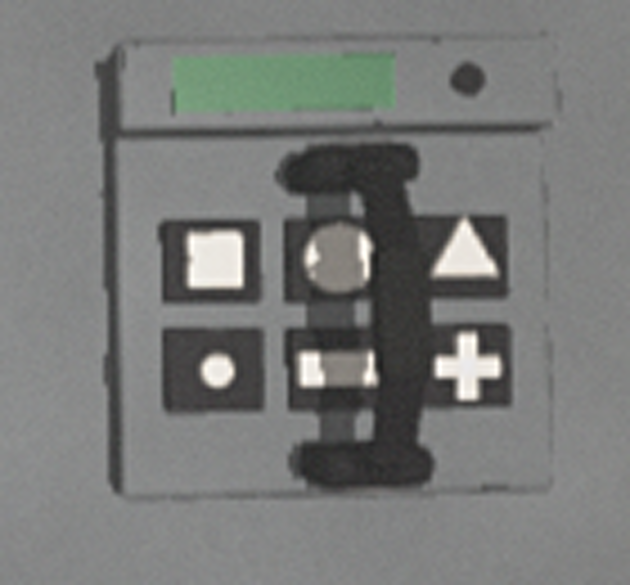

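```bash
cat > h.py <<'E'
import numpy as np, json
def ray(p,u,v,z):
    d=np.array([(u-p["cx"])/p["fx"],(v-p["cy"])/p["fy"],1.]); R=np.array(p["R"]);t=np.array(p["t"])
    c=-R.T@t; w=R.T@d; s=(z-c[2])/w[2]; return c+s*w
def proj(p,X):
    q=np.array(p["R"])@X+p["t"]; return np.array([p["fx"]*q[0]/q[2]+p["cx"],p["fy"]*q[1]/q[2]+p["cy"]])
E
python3 - <<'E'
from h import *
from workcell import bot
import cv2
from scipy.optimize import least_squares
p=bot.camera("top"); s=bot.camera("side")
t2=lambda x,y:(340+(x+.5)/4.5-.5,180+(y+.5)/4.5-.5)
t1=lambda x,y:(100+(x+.5)/2-.5,150+(y+.5)/2-.5)
s1=lambda x,y:(220+(x+.5)/1.8-.5,150+(y+.5)/1.8-.5)
K=dict(square=((30,68),t2(215,260),s1(229,345)),dot=((-30,68),t2(217,370),s1(169,354)),round=((30,0),t2(338,258),s1(249,395)),bar=((-30,0),t2(338,369),s1(183,407)),cross=((-30,-68),t2(469,367),s1(201,462)))
def R2(a): return np.array([[np.cos(a),-np.sin(a)],[np.sin(a),np.cos(a)]])
def wp(x,l,z): return np.r_[x[:2]+R2(x[2])@np.array(l)/1000,z]
f=lambda x:np.concatenate([np.r_[proj(p,wp(x,l,.067))-a,proj(s,wp(x,l,.067))-b] for l,a,b in K.values()])
r=least_squares(f,[.45,-.2,0]);print("console",r.x[:2],np.degrees(r.x[2]),"\n",r.fun.reshape(-1,4).round(1))
for k,(l,a,b) in K.items(): print(k,wp(r.x,l,.067).round(4),ray(p,*a,.067).round(4),ray(s,*b,.067).round(4))
print("pad top",ray(p,*t2(402,310),.195), ray(s,*s1(215,285),.195))
print("crown side ends",ray(s,*s1(178,292),.195),ray(s,*s1(250,276),.195))
print("bar ends",ray(p,*t1(42,233),.15),ray(p,*t1(299,165),.15))
print("side bar ends",ray(s,*s1(84,22),.15),ray(s,*s1(174,99),.15))
print("foot",ray(p,*t1(302,171),0),ray(s,*s1(174,203),0),ray(s,*s1(88,110),0))
print("roll",ray(p,*t1(100,212),.17), ray(s,*s1(102,58),.12))
print("carton",ray(p,*t1(138,72),.12),ray(s,*s1(228,53),.12)); print("bottle",ray(p,*t1(420,72),.22),ray(s,*s1(286,103),.215));print("meter",ray(p,*t1(415,258),.04))
E
```

```text
console [ 0.53820988 -0.26158578] 2.1538312262006403 
 [[ 0.8 -0.   0.4 -0.6]
 [ 1.   0.1 -0.7 -0.3]
 [ 1.2 -0.1 -0.2 -1.2]
 [ 1.9 -0.2 -0.  -1.9]
 [ 0.6 -0.2 -0.4 -0.9]]
square [ 0.5656 -0.1925  0.067 ] [ 0.5656 -0.1905  0.067 ] [ 0.5646 -0.194   0.067 ]
dot [ 0.5057 -0.1948  0.067 ] [ 0.5059 -0.1924  0.067 ] [ 0.5067 -0.1956  0.067 ]
round [ 0.5682 -0.2605  0.067 ] [ 0.568  -0.2574  0.067 ] [ 0.5679 -0.2632  0.067 ]
bar [ 0.5082 -0.2627  0.067 ] [ 0.5077 -0.2581  0.067 ] [ 0.5075 -0.2668  0.067 ]
cross [ 0.5108 -0.3307  0.067 ] [ 0.5102 -0.3293  0.067 ] [ 0.5111 -0.3325  0.067 ]
pad top [ 0.53723135 -0.26322899  0.195     ] [ 0.53717236 -0.26384364  0.195     ]
crown side ends [ 0.50563997 -0.26707163  0.195     ] [ 0.56821655 -0.25756518  0.195     ]
bar ends [0.48476245 0.42407944 0.15      ] [0.56737263 0.1359914  0.15      ]
side bar ends [0.48930985 0.41118177 0.15      ] [0.57293428 0.15691634 0.15      ]
foot [0.56724823 0.15157314 0.        ] [0.57020479 0.16085834 0.        ] [0.48746033 0.43446931 0.        ]
roll [0.50973122 0.35298854 0.17      ] [0.50636291 0.35335655 0.12      ]
carton [0.67395422 0.33038347 0.12      ] [0.67651828 0.33259953 0.12      ]
bottle [ 6.66137474e-01 -1.49145420e-04  2.20000000e-01] [ 6.66540534e-01 -2.79105144e-04  2.15000000e-01]
meter [0.46001177 0.00360095 0.04      ]
```

```bash
cat >> h.py <<'E'
def plan(target,yaw,n):
    """rows from measured pose to target (tool down)"""
    from workcell import bot
    from scipy.spatial.transform import Rotation as Ro
    o=bot.get_obs(); R=Ro.from_euler("xyz",o["tcp_rot"],degrees=True); T=Ro.from_euler("xyz",[180,0,yaw],degrees=True)
    p=np.array(o["ee_pos"]); tv=(R.inv()*T).as_rotvec()/n
    rows=[]
    for i in range(n):
        d=(np.array(target)-p)/(n-i)
        rows.append(list(np.r_[(R.inv().apply(d)*1000).round(1),tv.round(4)]+0.)); p=p+R.apply(rows[-1][:3])/1000; R=R*Ro.from_rotvec(np.array(rows[-1][3:]))
    print("pos",o["ee_pos"].round(4),o["tcp_rot"].round(2),"t",round(o["time"],2),"F",o["wrist_force"].round(1))
    for i in range(0,n,5): print([[float(x) for x in r] for r in rows[i:i+5]])
E
python3 -c "
from h import *
plan([.50,-.265,.33],4,10)
from workcell import bot
p=bot.camera('wrist');print(-np.array(p['R']).T@p['t'])"
```

```text
pos [ 0.1916 -0.5156  0.2503] [180.     0.    20.38] t 1.9 F [ 0.7 -0.8  0.3]
[[37.6, -12.7, -8.0, 0.0, 0.0, 0.0286], [37.3, -13.8, -8.0, 0.0, 0.0, 0.0286], [36.8, -14.9, -8.0, 0.0, 0.0, 0.0286], [36.4, -15.9, -8.0, 0.0, 0.0, 0.0286], [35.9, -17.0, -8.0, 0.0, 0.0, 0.0286]]
[[35.5, -18.0, -7.9, 0.0, 0.0, 0.0286], [34.9, -19.0, -8.0, 0.0, 0.0, 0.0286], [34.4, -20.0, -7.9, 0.0, 0.0, 0.0286], [33.8, -20.9, -8.0, 0.0, 0.0, 0.0286], [33.1, -21.9, -7.9, 0.0, 0.0, 0.0286]]
[ 0.26101334 -0.49015482  0.37406048]
```

Emit:
{"api": "servo_tool", "payload": {
  "motion": [
    [[37.5, -12.5, -10, 0, 0, 0.029], [37.5, -14, -10, 0, 0, 0.029], [37, -15, -10, 0, 0, 0.029], [36.5, -16, -8, 0, 0, 0.029], [36, -17, -8, 0, 0, 0.029]]
  ]
}}

```text
time: 2.45
ee_pos: [0.3473, -0.389, 0.2968]
tcp_rot: [180.0, -0.0, 12.0]
wrist_force: [0.6, -1.1, -0.0]
opening: 0.0852
```

Emit:
{"api": "servo_tool", "payload": {
  "motion": [
    [[35.5, -18, -8, 0, 0, 0.029], [35, -19, -8, 0, 0, 0.029], [34.5, -20, -6, 0, 0, 0.029], [34, -21, -6, 0, 0, 0.029], [33, -22, -6, 0, 0, 0.029]]
  ]
}}

```text
time: 2.95
ee_pos: [0.5023, -0.2637, 0.3307]
tcp_rot: [180.0, -0.0, 3.7]
wrist_force: [0.9, -0.9, 0.4]
opening: 0.0854
```

```bash
python3 - <<'E'
from workcell import bot
import cv2
o=bot.get_obs();print(o["ee_pos"],o["tcp_rot"],o["time"])
p=bot.camera("wrist"); cv2.imwrite("pics/w1.png",p["color"][:,:,::-1])
import pickle; pickle.dump(p,open("w1.pkl","wb"))
E
```

```text
[ 0.50227308 -0.26370516  0.33066495] [ 1.79986535e+02 -1.81921135e-02  3.70326760e+00] 2.95
```

View pics/w1.png

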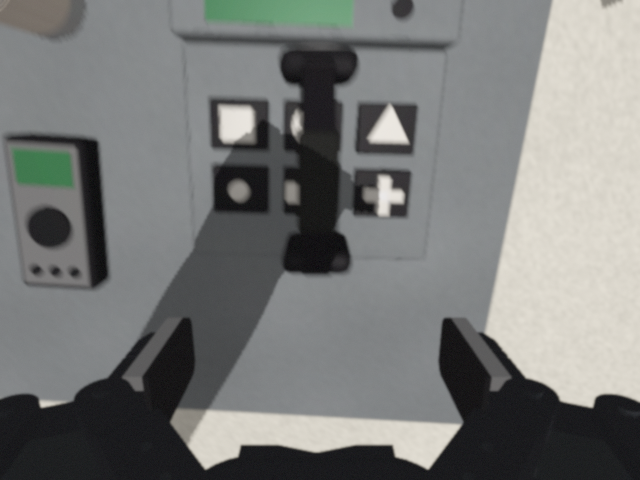

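```bash
python3 - <<'E'
from h import *
import pickle,cv2
p=pickle.load(open("w1.pkl","rb")); a=p["color"]
cv2.imwrite("pics/w1c.png",cv2.convertScaleAbs(cv2.resize(a[30:290,200:440,::-1],None,fx=2.5,fy=2.3),alpha=2.0,beta=30)[:600])
for nm,X in dict(square=(.5656,-.1925),dot=(.5057,-.1948),cross=(.5108,-.3307)).items(): print(nm,proj(p,np.r_[X,.067]))
for u,v in ((316,140),(318,62),(317,250)): print(ray(p,u,v,.195),ray(p,u,v,.12))
E
```

```text
square [240.8747913 128.8279672]
dot [242.51412965 195.51910196]
cross [387.97896471 199.38311359]
[ 0.56549453 -0.25966537  0.195     ] [ 0.56243012 -0.25986777  0.12      ]
[ 0.60878258 -0.25802887  0.195     ] [ 0.61823185 -0.25775819  0.12      ]
[ 0.49639475 -0.26475946  0.195     ] [ 0.47335502 -0.26643445  0.12      ]
```

View pics/w1c.png

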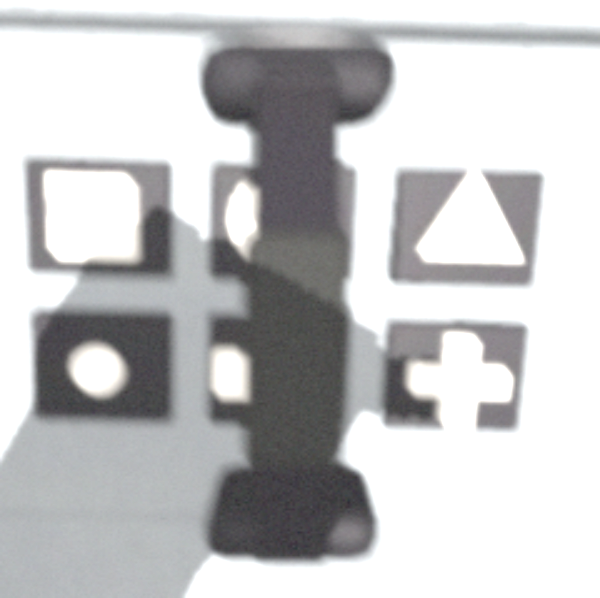

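```bash
python3 - <<'E'
from h import *
import pickle
p=pickle.load(open("w1.pkl","rb"))
c=lambda x,y:(200+x/2.5,30+y/2.3)
print(proj(p,np.array([.537,-.2635,.195])), "pad",ray(p,*c(296,351),.195))
a=ray(p,*c(298,85),.12);b=ray(p,*c(293,490),.12);print(a,b,np.degrees(np.arctan2(*(a-b)[1::-1])),(a+b)/2)
a=ray(p,*c(296.5,237),.195);b=ray(p,*c(296.5,466),.195);print(a,b,np.degrees(np.arctan2(*(a-b)[1::-1])))
plan([.537,-.2635,.250],3.5,5)
E
```

```text
[319.2146192  187.57162993] pad [ 0.5400401  -0.26279203  0.195     ]
[ 0.6149131  -0.25886624  0.12      ] [ 0.4794156  -0.26620751  0.12      ] 3.101259010464496 [ 0.54716435 -0.26253687  0.12      ]
[ 0.56962971 -0.26096064  0.195     ] [ 0.50810706 -0.26502664  0.195     ] 3.7811539479935967
pos [ 0.5058 -0.2606  0.3306] [-1.7993e+02 -1.1000e-01  3.7500e+00] t 3.0 F [ 0.3  2.2 -0.1]
[[6.2, 1.0, 16.1, -0.0002, -0.0004, 0.0009], [6.2, 1.0, 16.1, -0.0002, -0.0004, 0.0009], [6.1, 1.0, 16.1, -0.0002, -0.0004, 0.0009], [6.2, 1.0, 16.1, -0.0002, -0.0004, 0.0009], [6.2, 0.9, 16.2, -0.0002, -0.0004, 0.0009]]
```

Emit:
{"api": "servo_tool", "payload": {
  "motion": [
    [[6.6, 0.9, 20, 0, 0, 0], [6.6, 0.9, 20, 0, 0, 0], [6.6, 0.9, 20, 0, 0, 0], [6.6, 0.9, 20, 0, 0, 0], [6.6, 0.9, 20, 0, 0, 0]]
  ]
}}

```text
time: 3.5
ee_pos: [0.5346, -0.2673, 0.2294]
tcp_rot: [-180.0, 0.0, 3.8]
wrist_force: [-0.2, 0.5, -0.6]
opening: 0.0856
```

Emit:
{"api": "servo_tool", "payload": {
  "motion": [
    [[0, 0, 15, 0, 0, 0], [0, 0, 10, 0, 0, 0], [0, 0, 10, 0, 0, 0], [0, 0, 0, 0, 0, 0]]
  ]
}}

```text
time: 3.9
ee_pos: [0.534, -0.2672, 0.1942]
tcp_rot: [-180.0, 0.1, 3.8]
wrist_force: [-0.4, -0.3, 0.5]
opening: 0.0854
```

```bash
python3 - <<'E'
from h import *
from workcell import bot
import cv2
p=bot.camera("side"); cv2.imwrite("pics/s2.png",cv2.resize(p["color"][280:480,240:440,::-1],None,fx=3,fy=3))
p=bot.camera("wrist"); cv2.imwrite("pics/w2.png",p["color"][:,:,::-1])
plan([.539,-.263,.195],3.7,1)
E
```

```text
pos [ 0.5344 -0.2673  0.1958] [ 1.7999e+02 -3.0000e-02  3.7700e+00] t 4.0 F [ 1.1 -0.5  0.7]
[[4.9, -4.0, 0.8, 0.0002, -0.0005, 0.0012]]
```

View pics/s2.png

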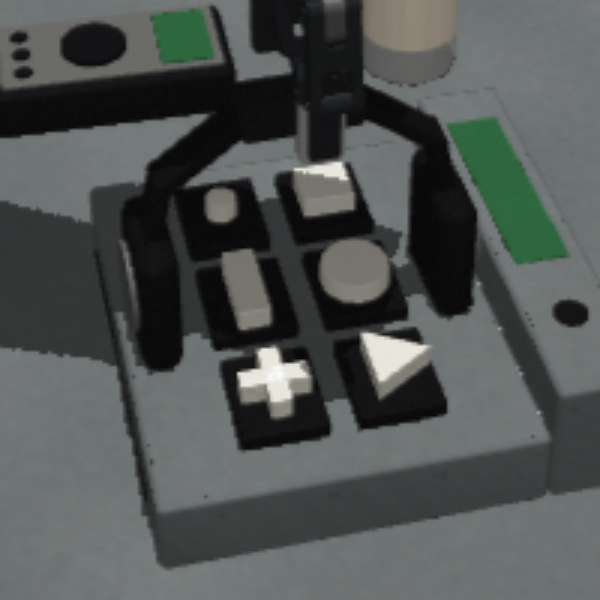

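View pics/w2.png

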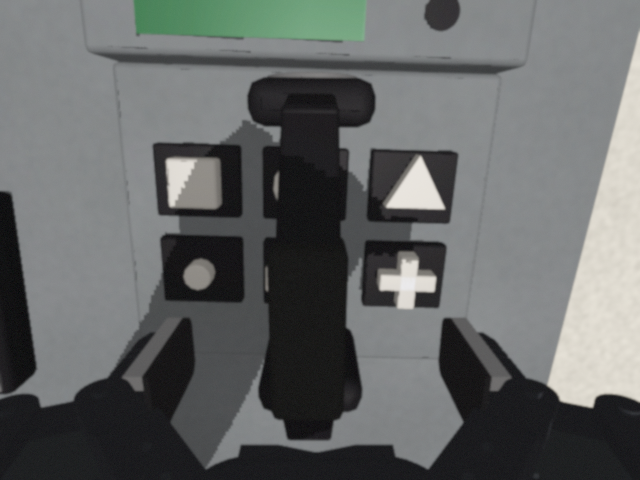

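Emit:
{"api": "servo_tool", "payload": {
  "motion": [
    [[5, -4, 0, 0, 0, 0], [0, 0, 0, 0, 0, 0]]
  ]
}}

```text
time: 4.2
ee_pos: [0.5398, -0.2627, 0.196]
tcp_rot: [180.0, -0.1, 3.8]
wrist_force: [-1.3, -0.8, 0.0]
opening: 0.0855
```

Emit:
{"api": "servo_tool", "payload": {
  "motion": [
    [[0, 0, 0, 0, 0, 0], [0, 0, 0, 0, 0, 0], [0, 0, 0, 0, 0, 0], [0, 0, 0, 0, 0, 0], [0, 0, 0, 0, 0, 0]]
  ],
  "gripper": 10,
  "newtons": 50
}}

```text
time: 4.7
ee_pos: [0.5392, -0.2631, 0.1955]
tcp_rot: [180.0, -0.0, 3.8]
wrist_force: [-0.4, -0.4, 1.1]
opening: 0.0249
```

Emit:
{"api": "servo_tool", "payload": {
  "motion": [
    [[0, 0, 0, 0, 0, 0], [0, 0, 0, 0, 0, 0], [0, 0, 0, 0, 0, 0]]
  ]
}}

```text
time: 5.0
ee_pos: [0.5392, -0.2632, 0.1955]
tcp_rot: [180.0, -0.0, 3.8]
wrist_force: [-0.1, -1.4, 2.5]
opening: 0.0247
```

```bash
python3 - <<'E'
from h import *
from workcell import bot
import cv2
p=bot.camera("side"); cv2.imwrite("pics/s3.png",cv2.resize(p["color"][280:480,240:440,::-1],None,fx=3,fy=3))
plan([.539,-.263,.195],3.7,1)
E
```

```text
pos [ 0.5392 -0.2631  0.1955] [ 1.7998e+02 -2.0000e-02  3.7600e+00] t 5.05 F [-0.6 -1.5  2.8]
[[-0.2, -0.1, 0.5, 0.0004, -0.0003, 0.0011]]
```

View pics/s3.png

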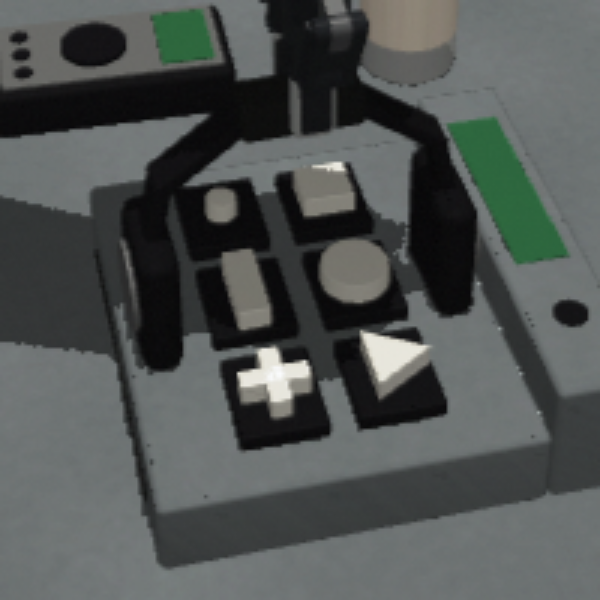

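Emit:
{"api": "servo_tool", "payload": {
  "motion": [
    [[0, 0, -15, 0, 0, 0], [0, 0, -30, 0, 0, 0], [0, 0, -40, 0, 0, 0], [0, 0, -40, 0, 0, 0], [0, 0, -40, 0, 0, 0]]
  ]
}}

```text
time: 5.55
ee_pos: [0.5387, -0.2626, 0.361]
tcp_rot: [-179.9, 0.1, 3.8]
wrist_force: [0.7, 0.0, -3.0]
opening: 0.0249
```

```bash
python3 - <<'E'
from h import *
from workcell import bot
import cv2
p=bot.camera("side"); cv2.imwrite("pics/s4.png",p["color"][:,:,::-1])
plan([.52,0.0,.38],8,8)
E
```

```text
pos [ 0.5388 -0.2627  0.3682] [179.81  -0.37   3.78] t 5.6 F [-1.4  1.   1.1]
[[-0.2, -32.9, -1.6, 0.0004, -0.0008, -0.0092], [0.1, -32.9, -1.6, 0.0004, -0.0008, -0.0092], [0.4, -32.9, -1.6, 0.0004, -0.0008, -0.0092], [0.7, -32.9, -1.5, 0.0004, -0.0008, -0.0092], [1.1, -32.9, -1.5, 0.0004, -0.0008, -0.0092]]
[[1.3, -32.9, -1.5, 0.0004, -0.0008, -0.0092], [1.7, -32.9, -1.5, 0.0004, -0.0008, -0.0092], [1.9, -32.9, -1.5, 0.0004, -0.0008, -0.0092]]
```

View pics/s4.png

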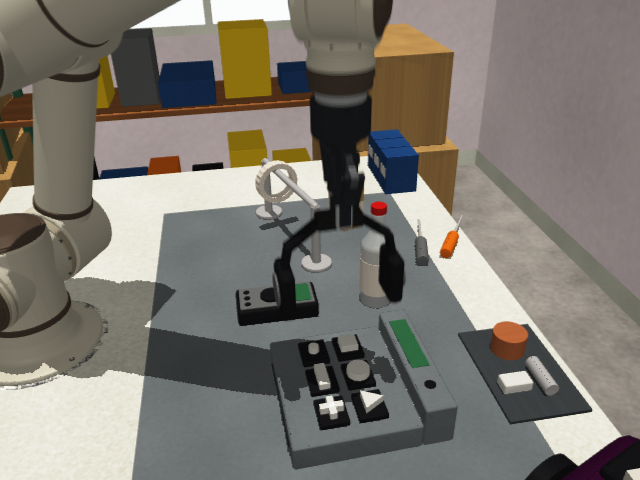

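Emit:
{"api": "servo_tool", "payload": {
  "motion": [
    [[-4, -33, -5, 0, 0, -0.01], [-4, -35, -5, 0, 0, -0.015], [-4, -35, -5, 0, 0, -0.015], [-4, -35, -5, 0, 0, -0.015], [-3, -35, -3, 0, 0, -0.015]]
  ]
}}

```text
time: 6.1
ee_pos: [0.5037, -0.0911, 0.3828]
tcp_rot: [-180.0, 0.1, 7.8]
wrist_force: [0.1, -0.2, -2.4]
opening: 0.0247
```

Emit:
{"api": "servo_tool", "payload": {
  "motion": [
    [[0, -35, 0, 0, 0, -0.015], [0, -35, 0, 0, 0, -0.015], [0, -35, 0, 0, 0, -0.015], [0, -20, 0, 0, 0, -0.015], [0, 0, 0, 0, 0, 0]]
  ]
}}

```text
time: 6.6
ee_pos: [0.4843, 0.0332, 0.3827]
tcp_rot: [-179.9, 0.1, 11.4]
wrist_force: [0.9, -0.9, -3.0]
opening: 0.0249
```

```bash
python3 - <<'E'
from h import *
from workcell import bot
import cv2,pickle
p=bot.camera("top"); cv2.imwrite("pics/t5.png",cv2.resize(p["color"][150:320,100:340,::-1],None,fx=3.2,fy=3.2,interpolation=cv2.INTER_CUBIC))
pickle.dump(p,open("t5.pkl","wb"))
p=bot.camera("wrist"); cv2.imwrite("pics/w5.png",p["color"][:,:,::-1])
pickle.dump(p,open("w5.pkl","wb"))
o=bot.get_obs();print(o["ee_pos"],o["tcp_rot"])
E
```

```text
[0.48482769 0.03122828 0.38269345] [-1.79999368e+02  5.87565977e-02  1.12758077e+01]
```

View pics/t5.png

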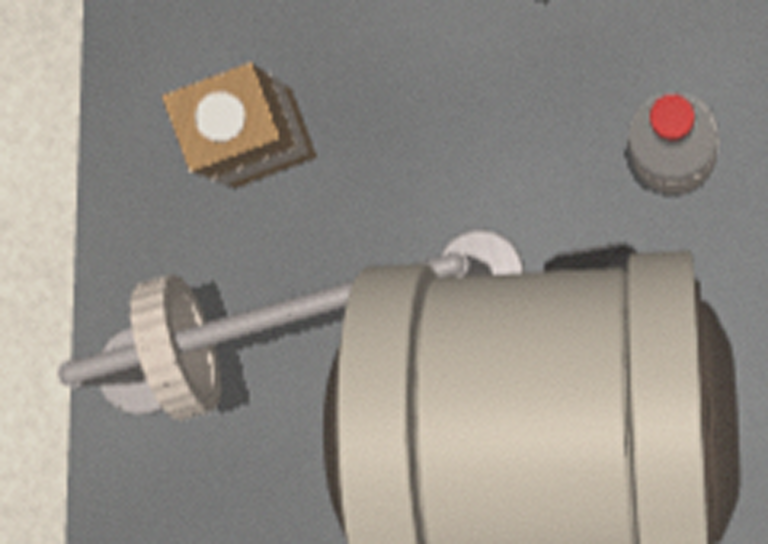

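View pics/w5.png

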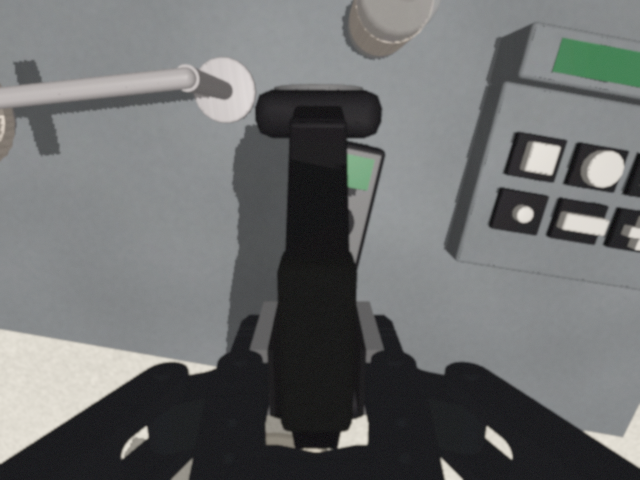

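```bash
python3 - <<'E'
from h import *
import pickle
p=pickle.load(open("t5.pkl","rb")); w=pickle.load(open("w5.pkl","rb"))
c=lambda x,y:(100+(x+.5)/3.2-.5,150+(y+.5)/3.2-.5)
a=ray(p,*c(68,374),.15);b=ray(p,*c(460,265),.15);m=ray(p,*c(270,321),.15)
print("bar",a,b,m,np.degrees(np.arctan2((b-a)[0],(a-b)[1])),np.linalg.norm(a-b))
print("foot",ray(p,*c(484,262),.006),ray(p,*c(145,372),.006))
print("wrist foot",ray(w,225,90,.006),"bar",ray(w,190,78,.15),ray(w,0,97,.15))
print("roll L/R rims on top z.17",ray(p,*c(150,280),.17),ray(p,*c(175,280),.17))
print("roll front face inner meets bar", ray(p,*c(180,342),.15))
print("carton",[ray(p,*c(*q),.12).round(3) for q in ((163,97),(255,63),(280,137),(190,172))])
E
```

```text
bar [0.4841346  0.42370588 0.15      ] [0.56661522 0.14923397 0.15      ] [0.52428886 0.28255474 0.15      ] 16.72586909362935 0.2865970707978749
foot [0.57651754 0.1506403  0.006     ] [0.48356506 0.41796225 0.006     ]
wrist foot [0.56982528 0.15332797 0.006     ] bar [0.56964412 0.15100171 0.15      ] [0.52543765 0.29912856 0.15      ]
roll L/R rims on top z.17 [0.55095571 0.36146334 0.17      ] [0.55129395 0.34412873 0.17      ]
roll front face inner meets bar [0.50821976 0.34559207 0.15      ]
carton [array([0.687, 0.373, 0.12 ]), array([0.713, 0.307, 0.12 ]), array([0.659, 0.287, 0.12 ]), array([0.632, 0.352, 0.12 ])]
```

```bash
python3 -c "
from h import *
plan([.54,.243,.36],16.8,8)"
```

```text
pos [0.4848 0.0312 0.3827] [-1.800e+02  6.000e-02  1.128e+01] t 6.7 F [ 0.5 -1.3 -2.8]
[[11.9, -24.6, 2.8, 0.0, 0.0001, -0.0121], [12.2, -24.5, 2.8, 0.0, 0.0001, -0.0121], [12.5, -24.3, 2.8, 0.0, 0.0001, -0.0121], [12.8, -24.2, 2.8, 0.0, 0.0001, -0.0121], [13.2, -24.0, 2.9, 0.0, 0.0001, -0.0121]]
[[13.4, -23.8, 2.8, 0.0, 0.0001, -0.0121], [13.7, -23.7, 2.9, 0.0, 0.0001, -0.0121], [14.0, -23.5, 2.8, 0.0, 0.0001, -0.0121]]
```

Emit:
{"api": "servo_tool", "payload": {
  "motion": [
    [[12, -24.5, 0, 0, 0, -0.012], [12, -24.5, 0, 0, 0, -0.012], [12.5, -24.5, 3, 0, 0, -0.012], [13, -24, 3, 0, 0, -0.012], [13, -24, 3, 0, 0, -0.012]]
  ]
}}

```text
time: 7.2
ee_pos: [0.5234, 0.1504, 0.3737]
tcp_rot: [-179.4, 0.0, 15.8]
wrist_force: [-0.1, -0.2, -3.1]
opening: 0.0245
```

Emit:
{"api": "servo_tool", "payload": {
  "motion": [
    [[13.5, -24, 5, 0, 0, -0.012], [14, -24, 5, 0, 0, -0.012], [14, -23.5, 5, 0, 0, -0.012], [0, 0, 0, 0, 0, 0], [0, 0, 0, 0, 0, 0]]
  ]
}}

```text
time: 7.7
ee_pos: [0.5493, 0.2072, 0.3596]
tcp_rot: [-178.4, 0.1, 20.0]
wrist_force: [-0.5, -0.0, -2.7]
opening: 0.025
```

```bash
python3 - <<'E'
from h import *
from workcell import bot
import cv2,pickle
p=bot.camera("side"); cv2.imwrite("pics/s6.png",cv2.resize(p["color"][100:300,190:430,::-1],None,fx=3,fy=3,interpolation=cv2.INTER_CUBIC))
p=bot.camera("wrist"); cv2.imwrite("pics/w6.png",p["color"][:,:,::-1])
for s in (-.13,-.045,.06): print(proj(p,np.array([.527-.289*s,.286+.957*s,.15])))
plan([.54,.243,.20],16.8,5)
E
```

```text
[381.67816023 217.3863787 ]
[277.53899681 211.09564319]
[149.59817045 203.36712038]
pos [0.549  0.2069 0.3606] [-1.7842e+02 -2.0000e-02  2.0000e+01] t 7.8 F [-0.1  0.2 -3.3]
[[0.8, -6.5, 32.3, -0.0055, 0.0001, 0.0112], [0.7, -6.7, 32.3, -0.0055, 0.0001, 0.0112], [0.6, -6.9, 32.2, -0.0055, 0.0001, 0.0112], [0.5, -7.0, 32.2, -0.0055, 0.0001, 0.0112], [0.4, -7.2, 32.2, -0.0055, 0.0001, 0.0112]]
```

View pics/s6.png

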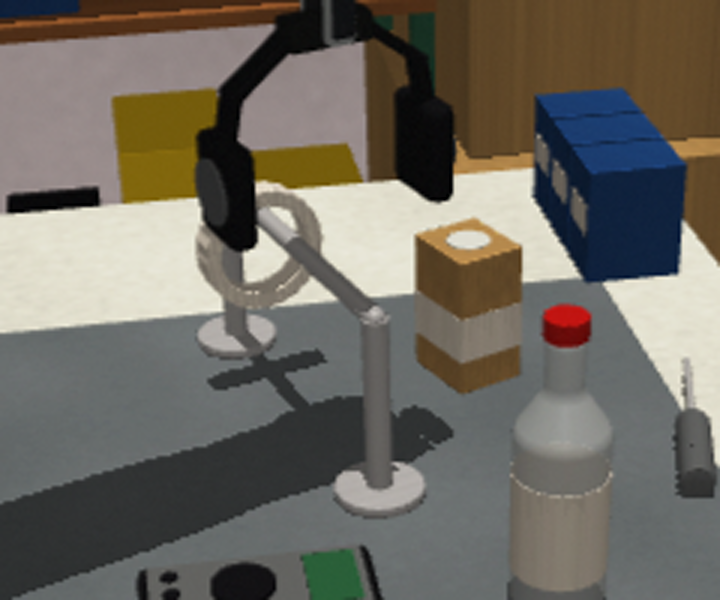

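View pics/w6.png

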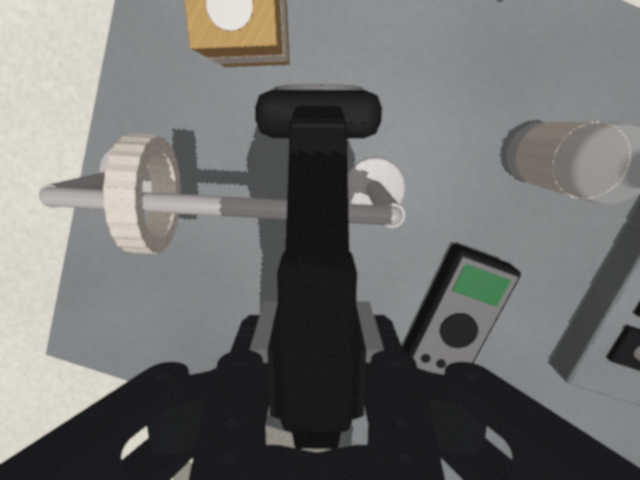

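Emit:
{"api": "servo_tool", "payload": {
  "motion": [
    [[1, -9, 5, -0.007, 0, 0.014], [1, -9, 5, -0.007, 0, 0.014], [0.5, -9, 5, -0.007, 0, 0.014], [0.5, -8, 5, -0.006, 0, 0.014], [0, 0, 0, 0, 0, 0]]
  ]
}}

```text
time: 8.3
ee_pos: [0.5514, 0.2095, 0.3405]
tcp_rot: [-178.5, 0.1, 20.2]
wrist_force: [0.6, 0.7, -3.1]
opening: 0.025
```

```bash
python3 - <<'E'
from h import *
plan([.54,.243,.20],16.8,5)
E
```

```text
pos [0.5514 0.2095 0.3405] [-1.7846e+02  1.3000e-01  2.0170e+01] t 8.3 F [ 0.6  0.7 -3.1]
[[0.2, -6.3, 28.3, -0.0053, 0.0006, 0.0117], [0.2, -6.5, 28.3, -0.0053, 0.0006, 0.0117], [0.1, -6.6, 28.2, -0.0053, 0.0006, 0.0117], [-0.1, -6.8, 28.2, -0.0053, 0.0006, 0.0117], [-0.1, -6.9, 28.1, -0.0053, 0.0006, 0.0117]]
```

```bash
python3 - <<'E'
from workcell import bot
o=bot.get_obs();print(o["q"].round(1),o["qd"].round(2),o["joint_efforts"].round(1))
import cv2
p=bot.camera("side"); cv2.imwrite("pics/s7.png",p["color"][:,:,::-1])
E
```

```text
[ 20.1  14.4  31.1 106.8   1.5 179.9] [ 0.01 -0.02  1.33  0.87 -0.06 -0.02] [ -0.1 -62.3  45.6  -0.2   0.1  -0. ]
```

View pics/s7.png

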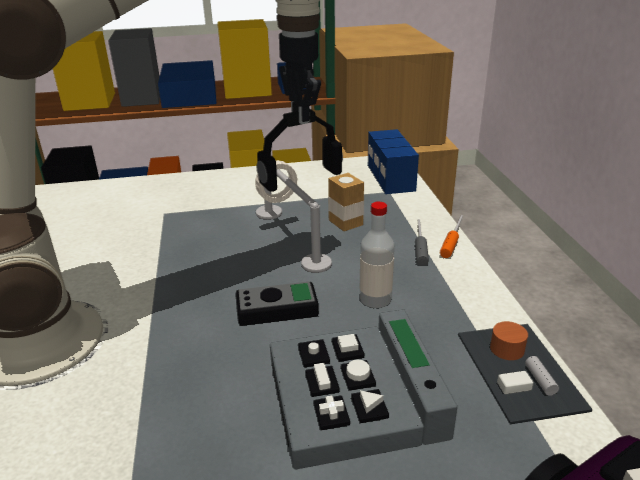

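Emit:
{"api": "servo_tool", "payload": {
  "motion": [
    [[0, 0, -5, 0, 0, -0.1], [0, 0, -5, 0, 0, -0.149], [0, 0, -5, 0, 0, -0.149], [0, 0, 0, 0, 0, -0.149], [0, 0, 0, 0, 0, -0.149]]
  ]
}}

```text
time: 8.85
ee_pos: [0.5517, 0.2092, 0.3569]
tcp_rot: [-178.8, -1.0, 60.4]
wrist_force: [-0.1, 1.4, -2.9]
opening: 0.0251
```

Emit:
{"api": "servo_tool", "payload": {
  "motion": [
    [[0, 0, 0, 0, 0, -0.149], [0, 0, 0, 0, 0, -0.149], [0, 0, 0, 0, 0, -0.149], [0, 0, 0, 0, 0, -0.149], [0, 0, 0, 0, 0, -0.149]]
  ]
}}

```text
time: 9.35
ee_pos: [0.5516, 0.2092, 0.3567]
tcp_rot: [-179.8, -1.5, 103.1]
wrist_force: [-0.4, 0.2, -3.5]
opening: 0.025
```

Emit:
{"api": "servo_tool", "payload": {
  "motion": [
    [[0, 0, 0, 0, 0, -0.149], [0, 0, 0, 0, 0, -0.149], [0, 0, 0, 0, 0, -0.149], [0, 0, 0, 0, 0, -0.149], [0, 0, 0, 0, 0, -0.149]]
  ]
}}

```text
time: 9.85
ee_pos: [0.5517, 0.2092, 0.3568]
tcp_rot: [179.1, -1.3, 145.8]
wrist_force: [-0.4, -0.4, -3.1]
opening: 0.0249
```

Emit:
{"api": "servo_tool", "payload": {
  "motion": [
    [[0, 0, 0, 0, 0, -0.149], [0, 0, 0, 0, 0, -0.149], [0, 0, 0, 0, 0, -0.149], [0, 0, 0, 0, 0, -0.149], [0, 0, 0, 0, 0, -0.149]]
  ]
}}

```text
time: 10.35
ee_pos: [0.5516, 0.2092, 0.3567]
tcp_rot: [178.5, -0.4, -171.5]
wrist_force: [0.4, 0.4, -3.2]
opening: 0.0249
```

```bash
python3 - <<'E'
from h import *
from workcell import bot
plan([.54,.243,.34],-163.2,5)
print(bot.get_obs()["q"].round(1))
E
```

```text
pos [0.5516 0.2092 0.3567] [ 178.5    -0.35 -171.54] t 10.35 F [ 0.4  0.4 -3.2]
[[1.3, 6.9, 3.5, 0.0053, -0.0008, -0.0291], [1.1, 7.0, 3.5, 0.0053, -0.0008, -0.0291], [0.9, 7.0, 3.5, 0.0053, -0.0008, -0.0291], [0.7, 7.1, 3.4, 0.0053, -0.0008, -0.0291], [0.4, 7.2, 3.4, 0.0053, -0.0008, -0.0291]]
[ 20.1  15.3  34.2 108.9   1.5  11.6]
```

Emit:
{"api": "servo_tool", "payload": {
  "motion": [
    [[1.3, 7, 3.5, 0.005, -0.001, -0.029], [1.1, 7, 3.5, 0.005, -0.001, -0.029], [0.9, 7, 3.5, 0.005, -0.001, -0.029], [0.7, 7, 3.5, 0.005, -0.001, -0.029], [0.4, 7, 3.5, 0.005, -0.001, -0.029]]
  ]
}}

```text
time: 10.85
ee_pos: [0.5399, 0.2437, 0.3392]
tcp_rot: [179.9, 0.0, -163.5]
wrist_force: [0.1, -0.1, -3.0]
opening: 0.0248
```

Emit:
{"api": "servo_tool", "payload": {
  "motion": [
    [[0, 0, 0, 0, 0, 0], [0, 0, 0, 0, 0, 0]]
  ]
}}

```text
time: 11.05
ee_pos: [0.5401, 0.2431, 0.3395]
tcp_rot: [179.9, 0.0, -163.6]
wrist_force: [-0.6, 0.1, -3.5]
opening: 0.0248
```

```bash
python3 - <<'E'
from h import *
from workcell import bot
import cv2,pickle
p=bot.camera("side"); cv2.imwrite("pics/s8.png",cv2.resize(p["color"][100:300,190:430,::-1],None,fx=3,fy=3,interpolation=cv2.INTER_CUBIC))
p=bot.camera("wrist"); cv2.imwrite("pics/w8.png",p["color"][:,:,::-1])
for s in (-.13,-.045,.06): print(proj(p,np.array([.527-.289*s,.286+.957*s,.15])))
plan([.54,.243,.20],-163.2,5)
E
```

```text
[206.10800686 219.38773967]
[316.78551101 218.55330152]
[453.61930879 217.52166151]
pos [0.5404 0.2427 0.3398] [ 1.7992e+02  4.0000e-02 -1.6363e+02] t 11.15 F [ 0.8 -0.4 -3.3]
[[0.1, 0.0, 28.0, 0.0003, 0.0001, -0.0015], [0.1, 0.0, 27.9, 0.0003, 0.0001, -0.0015], [0.0, 0.1, 28.0, 0.0003, 0.0001, -0.0015], [0.1, 0.1, 27.9, 0.0003, 0.0001, -0.0015], [0.0, 0.0, 28.0, 0.0003, 0.0001, -0.0015]]
```

View pics/s8.png

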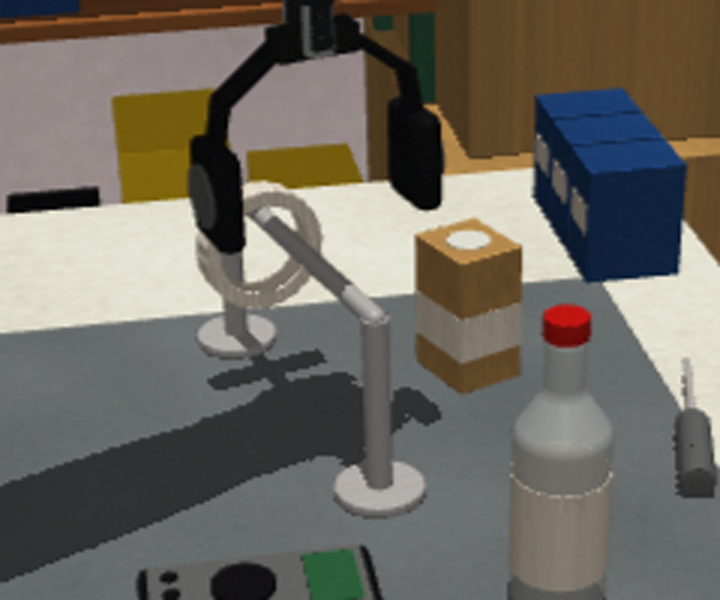

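View pics/w8.png

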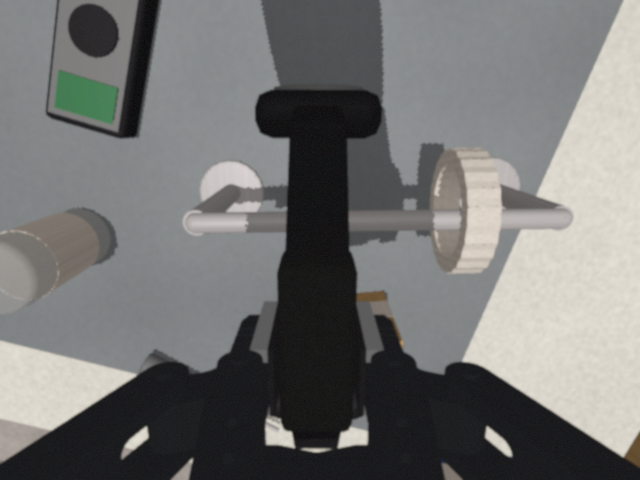

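Emit:
{"api": "servo_tool", "payload": {
  "motion": [
    [[0, 0, 28, 0, 0, -0.002], [0, 0, 28, 0, 0, -0.002], [0, 0, 28, 0, 0, -0.002], [0, 0, 28, 0, 0, -0.001], [0, 0, 24, 0, 0, 0]]
  ]
}}

```text
time: 11.65
ee_pos: [0.5402, 0.2426, 0.2022]
tcp_rot: [179.9, -0.0, -163.2]
wrist_force: [0.3, 0.3, -3.5]
opening: 0.0247
```

```bash
python3 - <<'E'
from h import *
from workcell import bot
import cv2,pickle
p=bot.camera("side"); cv2.imwrite("pics/s9.png",cv2.resize(p["color"][120:300,190:400,::-1],None,fx=3.3,fy=3.3,interpolation=cv2.INTER_CUBIC))
plan([.54,.243,.183],-163.2,1)
E
```

```text
pos [0.5393 0.2422 0.1981] [ 179.96   -0.29 -163.25] t 11.7 F [ 1.3  0.9 -7.1]
[[-1.0, 0.6, 15.1, 0.0007, -0.0051, -0.0008]]
```

View pics/s9.png

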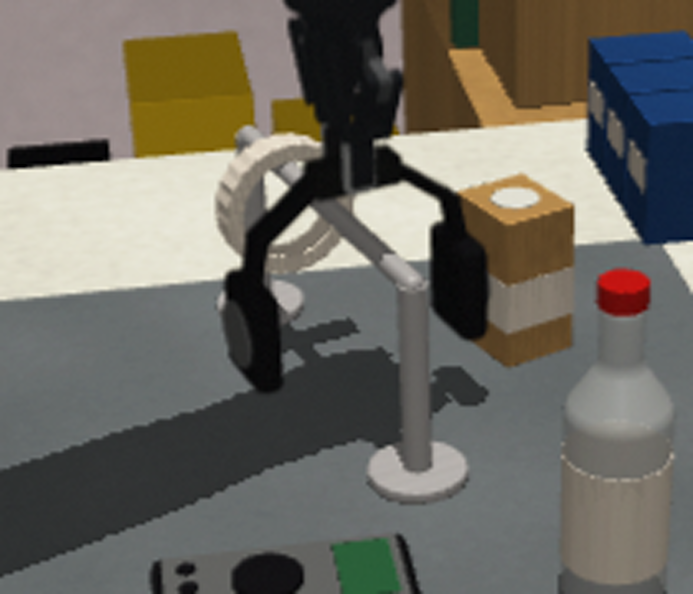

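Well aligned; the bar passes under the pad. Lowering gently.

Emit:
{"api": "servo_tool", "payload": {
  "motion": [
    [[0, 0, 5, 0, 0, 0], [0, 0, 5, 0, 0, 0], [0, 0, 3, 0, 0, 0], [0, 0, 0, 0, 0, 0]]
  ]
}}

```text
time: 12.1
ee_pos: [0.5406, 0.2432, 0.1912]
tcp_rot: [179.9, 0.1, -163.2]
wrist_force: [-0.8, 0.1, -3.7]
opening: 0.0248
```

Emit:
{"api": "servo_tool", "payload": {
  "motion": [
    [[0, 0, 1, 0, 0, 0], [0, 0, 1, 0, 0, 0], [0, 0, 1, 0, 0, 0], [0, 0, 0, 0, 0, 0]]
  ]
}}

```text
time: 12.5
ee_pos: [0.5403, 0.2431, 0.1875]
tcp_rot: [179.9, 0.0, -163.2]
wrist_force: [-0.1, 0.1, -2.9]
opening: 0.0245
```

Emit:
{"api": "servo_tool", "payload": {
  "motion": [
    [[0, 0, 2, 0, 0, 0], [0, 0, 2, 0, 0, 0], [0, 0, 1, 0, 0, 0], [0, 0, 0, 0, 0, 0]]
  ]
}}

```text
time: 12.9
ee_pos: [0.5402, 0.2431, 0.1823]
tcp_rot: [179.9, 0.0, -163.2]
wrist_force: [0.3, 0.3, -3.1]
opening: 0.025
```

Emit:
{"api": "servo_tool", "payload": {
  "motion": [
    [[0, 0, 1, 0, 0, 0], [0, 0, 1, 0, 0, 0], [0, 0, 0, 0, 0, 0]]
  ]
}}

```text
time: 13.2
ee_pos: [0.5403, 0.2432, 0.1805]
tcp_rot: [179.9, 0.0, -163.2]
wrist_force: [0.2, -0.1, -2.9]
opening: 0.0249
```

```bash
python3 - <<'E'
from h import *
from workcell import bot
import cv2,pickle
p=bot.camera("side"); cv2.imwrite("pics/s10.png",cv2.resize(p["color"][120:300,190:400,::-1],None,fx=3.3,fy=3.3,interpolation=cv2.INTER_CUBIC))
plan([.54,.243,.183],-163.2,1)
E
```

```text
pos [0.5403 0.2431 0.1806] [ 1.7992e+02  2.0000e-02 -1.6319e+02] t 13.25 F [ 1.1 -0.2 -4.7]
[[0.3, 0.0, -2.4, 0.0015, 0.0004, 0.0002]]
```

View pics/s10.png

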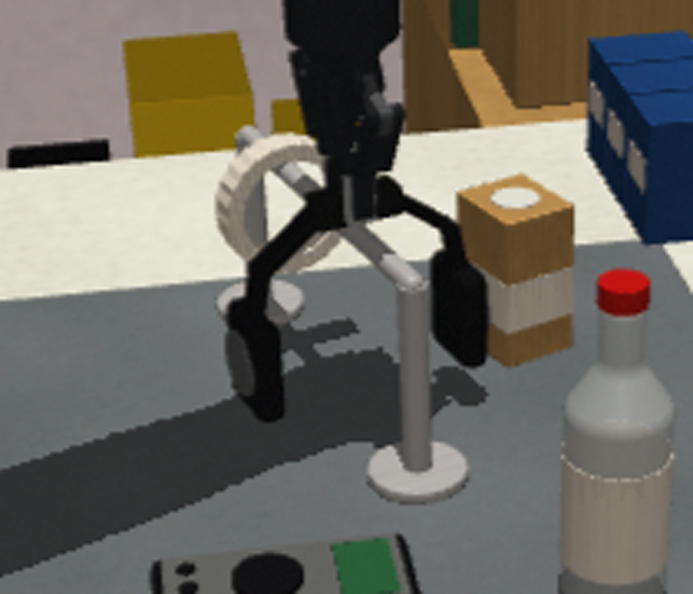

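Emit:
{"api": "servo_tool", "payload": {
  "motion": [
    [[0, 0, 1, 0, 0, 0], [0, 0, 0, 0, 0, 0], [0, 0, 0, 0, 0, 0]]
  ]
}}

```text
time: 13.55
ee_pos: [0.5404, 0.2432, 0.1803]
tcp_rot: [179.9, 0.1, -163.2]
wrist_force: [-1.7, -0.9, 5.0]
opening: 0.0248
```

Emit:
{"api": "servo_tool", "payload": {
  "motion": [
    [[0, 0, 1, 0, 0, 0], [0, 0, 0, 0, 0, 0], [0, 0, 0, 0, 0, 0]]
  ]
}}

```text
time: 13.85
ee_pos: [0.5404, 0.2432, 0.1802]
tcp_rot: [179.9, 0.1, -163.2]
wrist_force: [-3.6, -2.0, 10.5]
opening: 0.0253
```

Emit:
{"api": "servo_tool", "payload": {
  "motion": [
    [[0, 0, -1, 0, 0, 0], [0, 0, 0, 0, 0, 0]]
  ]
}}

```text
time: 14.05
ee_pos: [0.5404, 0.2432, 0.1803]
tcp_rot: [179.9, 0.1, -163.2]
wrist_force: [-2.9, -0.6, 6.8]
opening: 0.0249
```

Emit:
{"api": "servo_tool", "payload": {
  "motion": [
    [[0, 0, 0, 0, 0, 0], [0, 0, 0, 0, 0, 0], [0, 0, 0, 0, 0, 0], [0, 0, 0, 0, 0, 0], [0, 0, 0, 0, 0, 0]]
  ],
  "gripper": 60
}}

```text
time: 14.55
ee_pos: [0.5403, 0.2432, 0.1794]
tcp_rot: [179.9, 0.0, -163.2]
wrist_force: [0.1, -0.3, -0.1]
opening: 0.0597
```

```bash
python3 - <<'E'
from h import *
from workcell import bot
import cv2,pickle
p=bot.camera("side"); cv2.imwrite("pics/s11.png",cv2.resize(p["color"][120:300,190:400,::-1],None,fx=3.3,fy=3.3,interpolation=cv2.INTER_CUBIC))
p=bot.camera("wrist"); cv2.imwrite("pics/w11.png",p["color"][:,:,::-1])
plan([.54,.243,.183],-163.2,1)
E
```

```text
pos [0.5403 0.2431 0.1795] [ 1.7992e+02  2.0000e-02 -1.6319e+02] t 14.65 F [0.2 0.3 0.5]
[[0.3, 0.0, -3.5, 0.0015, 0.0003, 0.0001]]
```

View pics/s11.png

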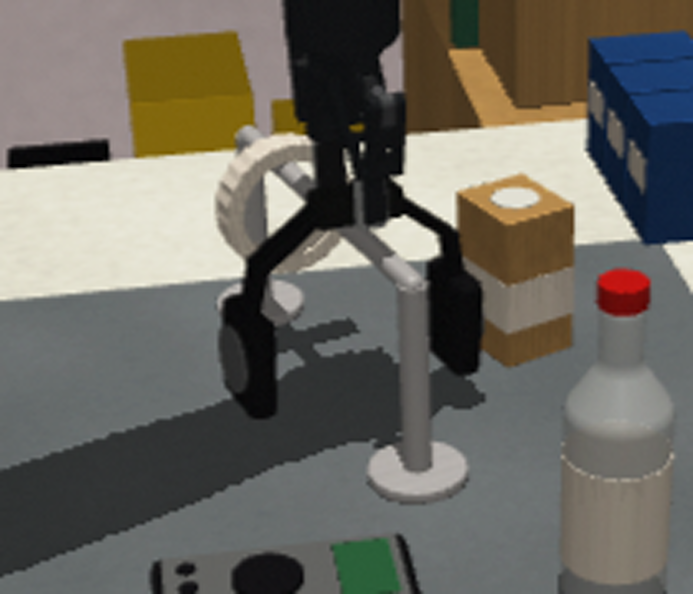

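View pics/w11.png

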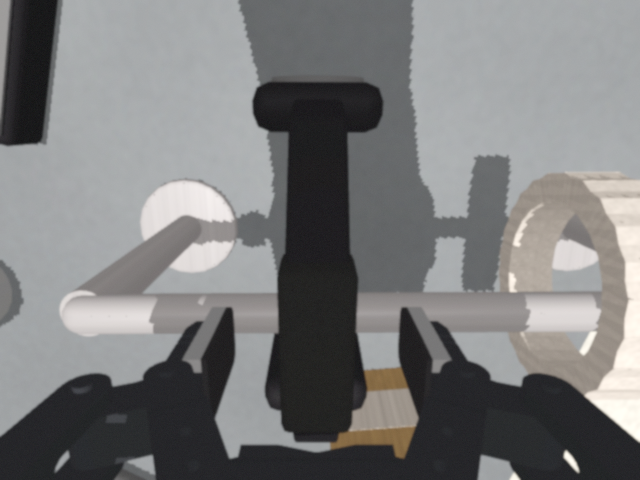

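Emit:
{"api": "servo_tool", "payload": {
  "motion": [
    [[0, 0, -10, 0, 0, 0], [0, 0, -25, 0, 0, 0], [0, 0, -40, 0, 0, 0], [0, 0, -40, 0, 0, 0], [0, 0, -20, 0, 0, 0]]
  ]
}}

```text
time: 15.15
ee_pos: [0.5404, 0.243, 0.3192]
tcp_rot: [179.9, 0.3, -163.2]
wrist_force: [0.7, 0.1, 0.9]
opening: 0.0601
```

```bash
python3 - <<'E'
from h import *
from workcell import bot
import cv2,pickle
p=bot.camera("side"); cv2.imwrite("pics/s12.png",cv2.resize(p["color"][120:300,190:400,::-1],None,fx=3.3,fy=3.3,interpolation=cv2.INTER_CUBIC))
plan([.53,-.195,.25],-177.8,13)
E
```

```text
pos [0.5407 0.2431 0.3212] [ 179.86    0.44 -163.2 ] t 15.2 F [-0.4 -0.3  2.1]
[[10.6, -32.0, 5.3, 0.0003, 0.0006, 0.0196], [9.9, -32.2, 5.3, 0.0003, 0.0006, 0.0196], [9.3, -32.4, 5.4, 0.0003, 0.0006, 0.0196], [8.7, -32.6, 5.4, 0.0003, 0.0006, 0.0196], [8.0, -32.8, 5.4, 0.0003, 0.0006, 0.0196]]
[[7.4, -32.9, 5.4, 0.0003, 0.0006, 0.0196], [6.7, -33.0, 5.4, 0.0003, 0.0006, 0.0196], [6.1, -33.2, 5.4, 0.0003, 0.0006, 0.0196], [5.4, -33.3, 5.4, 0.0003, 0.0006, 0.0196], [4.7, -33.4, 5.5, 0.0003, 0.0006, 0.0196]]
[[4.1, -33.5, 5.5, 0.0003, 0.0006, 0.0196], [3.4, -33.5, 5.5, 0.0003, 0.0006, 0.0196], [2.8, -33.6, 5.4, 0.0003, 0.0006, 0.0196]]
```

View pics/s12.png

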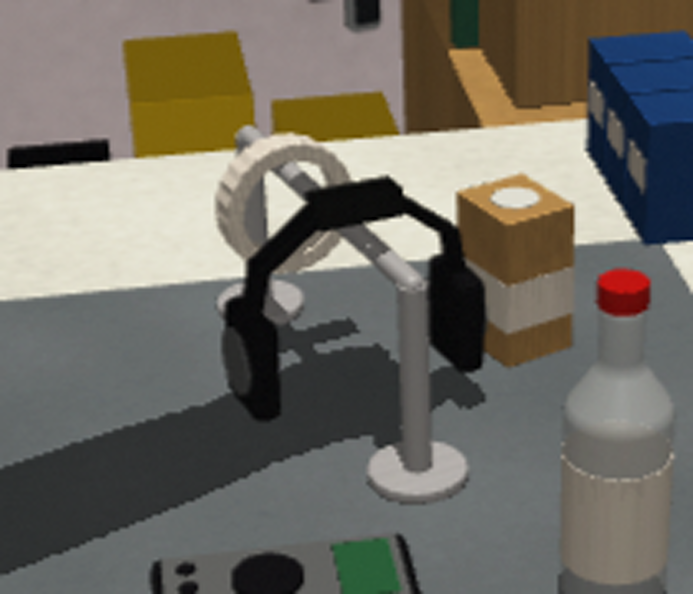

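Emit:
{"api": "servo_tool", "payload": {
  "motion": [
    [[10.5, -32, 0, 0, 0, 0.02], [10, -32, 0, 0, 0, 0.02], [9.5, -32, 0, 0, 0, 0.02], [8.5, -32.5, 2, 0, 0, 0.02], [8, -33, 4, 0, 0, 0.02]]
  ],
  "gripper": 0
}}

```text
time: 15.7
ee_pos: [0.5356, 0.0736, 0.3091]
tcp_rot: [179.9, 0.1, -169.0]
wrist_force: [1.2, 0.3, -0.2]
opening: 0.0
```

Emit:
{"api": "servo_tool", "payload": {
  "motion": [
    [[7.5, -33, 7, 0, 0, 0.02], [6.5, -33, 8, 0, 0, 0.02], [6, -33, 8, 0, 0, 0.02], [5.5, -33, 8, 0, 0, 0.02], [4.5, -33.5, 8, 0, 0, 0.02]]
  ]
}}

```text
time: 16.2
ee_pos: [0.5311, -0.0946, 0.2694]
tcp_rot: [179.9, 0.0, -174.7]
wrist_force: [0.0, -0.7, -0.4]
opening: -0.0004
```

Emit:
{"api": "servo_tool", "payload": {
  "motion": [
    [[4, -33.5, 8, 0, 0, 0.02], [3.5, -33.5, 8, 0, 0, 0.02], [3, -33.5, 8, 0, 0, 0.02], [0, 0, 0, 0, 0, 0], [0, 0, 0, 0, 0, 0]]
  ]
}}

```text
time: 16.7
ee_pos: [0.5281, -0.1948, 0.245]
tcp_rot: [179.9, -0.0, -178.2]
wrist_force: [0.5, 0.7, 0.3]
opening: 0.0001
```

```bash
python3 - <<'E'
from h import *
from workcell import bot
import cv2,pickle
p=bot.camera("wrist"); cv2.imwrite("pics/w13.png",p["color"][:,:,::-1]); pickle.dump(p,open("w13.pkl","wb"))
for k in ("square","bar","round","dot","triangle","cross"):
    print(k,[(np.round(ray(p,r["rect"][0]+r["rect"][2]/2,r["rect"][1]+r["rect"][3]/2,.067),4),r["rect"],r["confidence"]) for r in bot.look_for(p,"key_"+k)][:2])
plan([.5656,-.1925,.11],-177.8,5)
print(bot.get_obs()["q"].round(0),bot.get_obs()["opening"])
E
```

```text
square [(array([ 0.5643, -0.1877,  0.067 ]), [303.3, 247.8, 41.1, 42.1], 0.96)]
bar [(array([ 0.5095, -0.2596,  0.067 ]), [194.0, 180.8, 67.7, 28.0], 0.68)]
round [(array([ 0.5674, -0.2584,  0.067 ]), [206.8, 244.8, 49.4, 50.2], 0.91)]
dot [(array([ 0.5086, -0.1921,  0.067 ]), [307.9, 185.9, 25.5, 21.2], 0.98), (array([ 0.5517, -0.2606,  0.067 ]), [66.4, 91.1, 323.4, 318.4], 0.55)]
triangle [(array([ 0.5752, -0.3232,  0.067 ]), [120.9, 256.5, 53.3, 40.9], 0.97), (array([ 0.565 , -0.1888,  0.067 ]), [303.2, 251.3, 38.5, 36.6], 0.66)]
cross []
pos [ 0.5285 -0.1935  0.2453] [ 1.7992e+02  3.0000e-02 -1.7802e+02] t 17.05 F [-1.1 -0.3 -0. ]
[[-7.4, -0.1, 27.1, 0.0003, 0.0001, -0.0008], [-7.4, -0.1, 27.1, 0.0003, 0.0001, -0.0008], [-7.4, -0.1, 27.0, 0.0003, 0.0001, -0.0008], [-7.4, -0.1, 27.1, 0.0003, 0.0001, -0.0008], [-7.5, 0.0, 27.0, 0.0003, 0.0001, -0.0008]]
[-20.   7.  11.  95.   0. -22.] -0.00015471041126362595
```

View pics/w13.png

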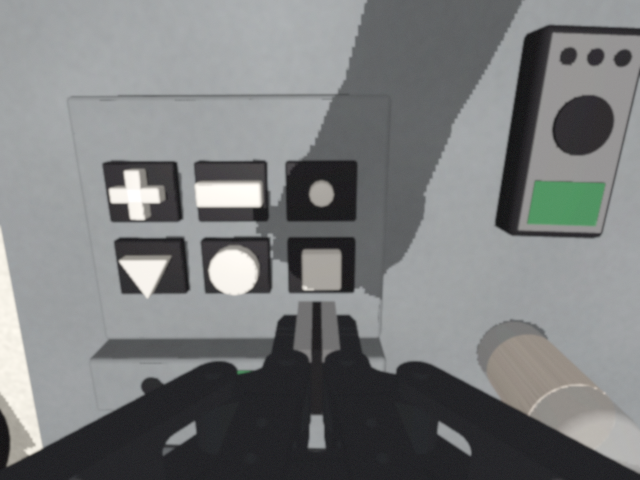

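Emit:
{"api": "servo_tool", "payload": {
  "motion": [
    [[-7.3, 0.4, 29, 0, 0, 0], [-7.3, 0.4, 29, 0, 0, 0], [-7.3, 0.4, 29, 0, 0, 0], [-7.3, 0.5, 29, 0, 0, 0], [-7.3, 0.5, 25, 0, 0, 0]]
  ]
}}

```text
time: 17.55
ee_pos: [0.5648, -0.19, 0.1025]
tcp_rot: [179.9, -0.0, -178.0]
wrist_force: [1.1, 0.1, -0.4]
opening: -0.0002
```

Emit:
{"api": "servo_tool", "payload": {
  "motion": [
    [[0, 0, 5, 0, 0, 0], [0, 0, 0, 0, 0, 0]]
  ]
}}

```text
time: 17.75
ee_pos: [0.5642, -0.1902, 0.0985]
tcp_rot: [179.9, -0.1, -178.1]
wrist_force: [0.2, -0.9, -0.6]
opening: -0.0
```

```bash
python3 - <<'E'
from h import *
from workcell import bot
import cv2,pickle
p=bot.camera("wrist"); cv2.imwrite("pics/w14.png",p["color"][:,:,::-1]); pickle.dump(p,open("w14.pkl","wb"))
p=bot.camera("side"); cv2.imwrite("pics/s14.png",cv2.resize(p["color"][280:480,240:440,::-1],None,fx=3,fy=3))
plan([.565,-.190,.09],-177.8,1)
E
```

```text
pos [ 0.565  -0.1907  0.1006] [ 1.7995e+02  9.0000e-02 -1.7808e+02] t 17.85 F [ 0.2 -0.7  1. ]
[[0.0, 0.7, 10.6, 0.0009, 0.0016, -0.0049]]
```

View pics/w14.png

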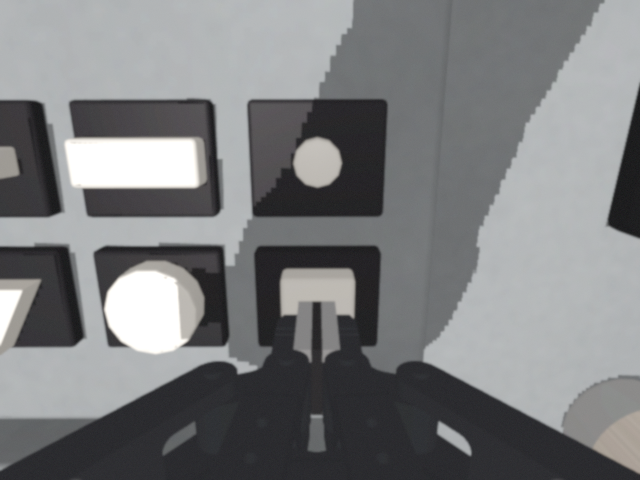

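View pics/s14.png

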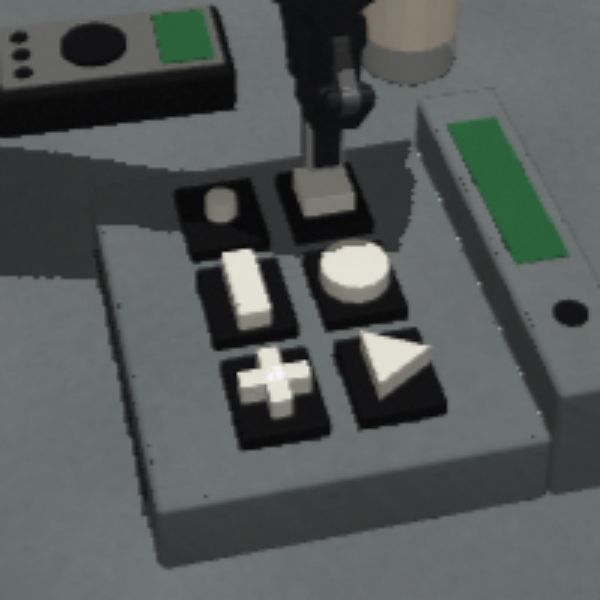

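Emit:
{"api": "servo_tool", "payload": {
  "motion": [
    [[0, 0.5, 6, 0, 0, 0], [0, 0, 5, 0, 0, 0], [0, 0, 4, 0, 0, 0], [0, 0, 0, 0, 0, 0], [0, 0, 0, 0, 0, 0]]
  ]
}}

```text
time: 18.35
ee_pos: [0.5647, -0.1902, 0.0842]
tcp_rot: [179.9, 0.0, -178.1]
wrist_force: [-0.3, 0.5, 2.3]
opening: -0.0001
```

Emit:
{"api": "servo_tool", "payload": {
  "motion": [
    [[0, 0, 2, 0, 0, 0], [0, 0, 2, 0, 0, 0], [0, 0, 2, 0, 0, 0], [0, 0, 0, 0, 0, 0], [0, 0, 0, 0, 0, 0]]
  ]
}}

```text
time: 18.85
ee_pos: [0.5647, -0.1901, 0.0781]
tcp_rot: [179.9, 0.0, -178.1]
wrist_force: [-1.3, -0.6, 4.6]
opening: -0.0001
```

Spring felt as expected; press on to the stop.

Emit:
{"api": "servo_tool", "payload": {
  "motion": [
    [[0, 0, 1, 0, 0, 0], [0, 0, 1, 0, 0, 0], [0, 0, 1, 0, 0, 0], [0, 0, 0, 0, 0, 0], [0, 0, 0, 0, 0, 0]]
  ]
}}

```text
time: 19.35
ee_pos: [0.5649, -0.1902, 0.0778]
tcp_rot: [180.0, 0.1, -178.1]
wrist_force: [-8.8, 2.6, 23.6]
opening: -0.0003
```

```bash
python3 - <<'E'
from h import *
from workcell import bot
import cv2
p=bot.camera("side"); cv2.imwrite("pics/s15.png",cv2.resize(p["color"][280:480,240:440,::-1],None,fx=3,fy=3))
plan([.565,-.190,.09],-177.8,1)
E
```

```text
pos [ 0.5649 -0.1902  0.0777] [ 1.7997e+02  1.2000e-01 -1.7809e+02] t 19.4 F [-7.6  2.2 24.4]
[[-0.2, 0.2, -12.3, 0.0006, 0.0021, -0.0051]]
```

View pics/s15.png

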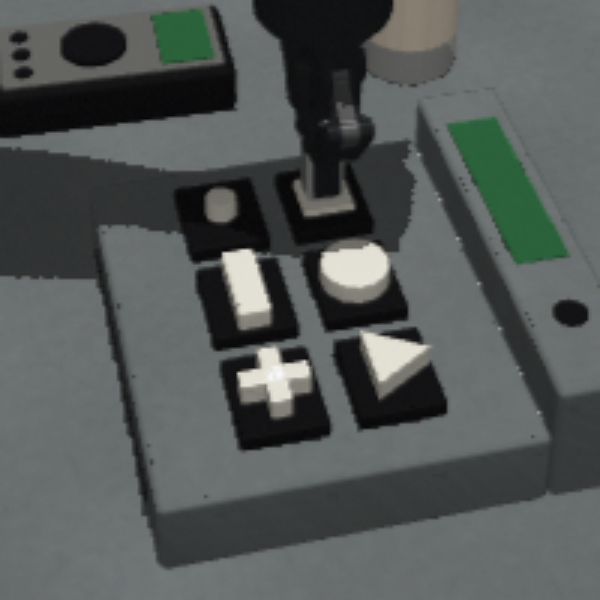

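Emit:
{"api": "servo_tool", "payload": {
  "motion": [
    [[0, 0, -5, 0, 0, 0], [0, 0, -12, 0, 0, 0], [0, 0, -18, 0, 0, 0], [0, 0, 0, 0, 0, 0], [0, 0, 0, 0, 0, 0]]
  ]
}}

```text
time: 19.9
ee_pos: [0.5648, -0.1901, 0.1096]
tcp_rot: [179.9, 0.0, -178.1]
wrist_force: [-0.3, 0.5, 0.4]
opening: 0.0003
```

Emit:
{"api": "servo_tool", "payload": {
  "motion": [
    [[14.7, -17.3, 0, 0, 0, 0], [14.7, -17.3, 0, 0, 0, 0], [14.7, -17.3, 0, 0, 0, 0], [14.7, -17.2, 0, 0, 0, 0], [0, 0, 0, 0, 0, 0]]
  ]
}}

```text
time: 20.4
ee_pos: [0.5065, -0.2625, 0.1085]
tcp_rot: [179.9, -0.1, -178.2]
wrist_force: [0.1, 0.8, 0.0]
opening: 0.0001
```

```bash
python3 - <<'E'
from h import *
from workcell import bot
import cv2
p=bot.camera("wrist"); cv2.imwrite("pics/w16.png",p["color"][:,:,::-1])
p=bot.camera("side"); cv2.imwrite("pics/s16.png",cv2.resize(p["color"][280:480,240:440,::-1],None,fx=3,fy=3))
plan([.5085,-.261,.0845],-177.8,1)
E
```

```text
pos [ 0.5078 -0.2611  0.1089] [ 1.7986e+02 -5.0000e-02 -1.7815e+02] t 20.5 F [-0.8 -0.2 -0.8]
[[-0.7, 0.0, 24.4, 0.0024, -0.0009, -0.0061]]
```

View pics/w16.png

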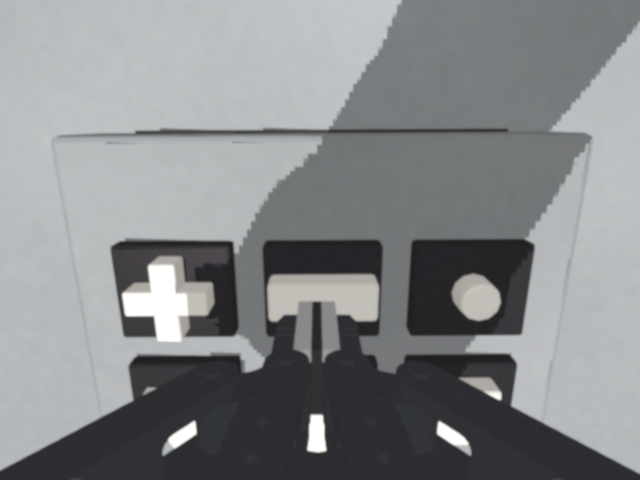

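View pics/s16.png

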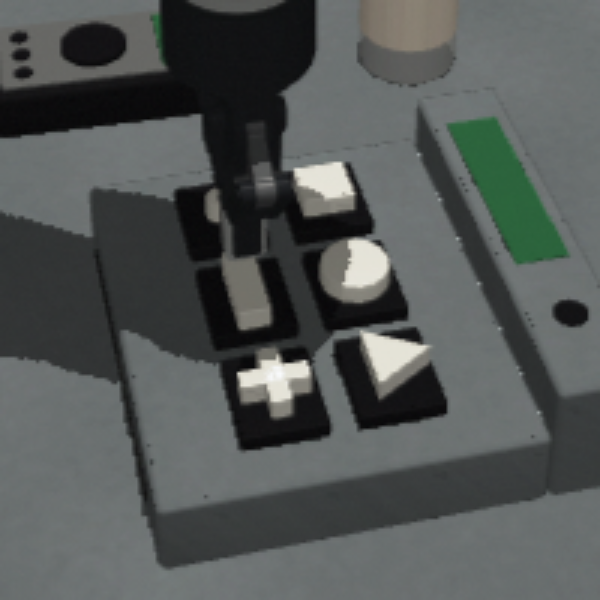

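Emit:
{"api": "servo_tool", "payload": {
  "motion": [
    [[0, 0, 8, 0, 0, 0], [0, 0, 8, 0, 0, 0], [0, 0, 6, 0, 0, 0], [0, 0, 3, 0, 0, 0], [0, 0, 0, 0, 0, 0]]
  ]
}}

```text
time: 21.0
ee_pos: [0.5082, -0.2606, 0.0843]
tcp_rot: [179.9, -0.0, -178.1]
wrist_force: [-0.9, 1.0, 1.6]
opening: -0.0
```

Emit:
{"api": "servo_tool", "payload": {
  "motion": [
    [[0, 0, 2, 0, 0, 0], [0, 0, 2, 0, 0, 0], [0, 0, 2, 0, 0, 0], [0, 0, 1, 0, 0, 0], [0, 0, 0, 0, 0, 0]]
  ]
}}

```text
time: 21.5
ee_pos: [0.5084, -0.2611, 0.0781]
tcp_rot: [179.9, 0.0, -178.1]
wrist_force: [-0.3, 2.8, 4.2]
opening: 0.0
```

Emit:
{"api": "servo_tool", "payload": {
  "motion": [
    [[0, 0, 1, 0, 0, 0], [0, 0, 0, 0, 0, 0], [0, 0, 0, 0, 0, 0]]
  ]
}}

```text
time: 21.8
ee_pos: [0.5085, -0.2611, 0.078]
tcp_rot: [179.9, 0.1, -178.1]
wrist_force: [-2.4, 4.3, 10.6]
opening: -0.0001
```

```bash
python3 - <<'E'
from h import *
from workcell import bot
import cv2
p=bot.camera("side"); cv2.imwrite("pics/s17.png",cv2.resize(p["color"][280:480,240:440,::-1],None,fx=3,fy=3))
plan([.568,-.2595,.0845],-177.8,1)
E
```

```text
pos [ 0.5085 -0.2611  0.078 ] [ 1.7993e+02  7.0000e-02 -1.7808e+02] t 21.85 F [-3.3  5.5  9.3]
[[-59.5, -0.4, -6.4, 0.0012, 0.0013, -0.0049]]
```

View pics/s17.png

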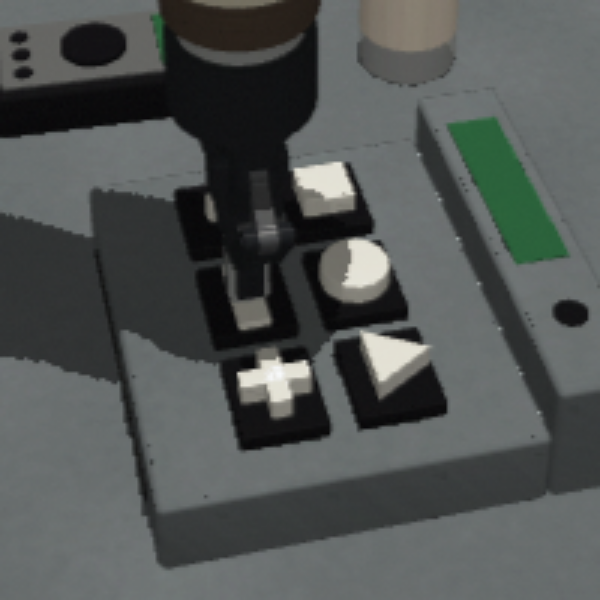

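Bar key is at its stop. Push 1 mm more for certainty, then release and go to the round key.

Emit:
{"api": "servo_tool", "payload": {
  "motion": [
    [[0, 0, 1, 0, 0, 0], [0, 0, 0, 0, 0, 0], [0, 0, -5, 0, 0, 0], [0, 0, -12, 0, 0, 0], [0, 0, -18, 0, 0, 0]]
  ]
}}

```text
time: 22.35
ee_pos: [0.5076, -0.2612, 0.1105]
tcp_rot: [179.9, -0.1, -178.1]
wrist_force: [0.6, -0.2, -0.5]
opening: -0.0001
```

Emit:
{"api": "servo_tool", "payload": {
  "motion": [
    [[0, 0, 0, 0, 0, 0], [-20, 0, 0, 0, 0, 0], [-20, 0, 0, 0, 0, 0], [-19.5, 0, 0, 0, 0, 0], [0, 0, 0, 0, 0, 0]]
  ]
}}

```text
time: 22.85
ee_pos: [0.569, -0.259, 0.1095]
tcp_rot: [179.9, -0.0, -178.0]
wrist_force: [-1.2, -0.1, -0.5]
opening: -0.0
```

```bash
python3 - <<'E'
from h import *
from workcell import bot
import cv2
p=bot.camera("side"); cv2.imwrite("pics/s18.png",cv2.resize(p["color"][280:480,240:440,::-1],None,fx=3,fy=3))
plan([.568,-.2595,.0845],-177.8,1)
E
```

```text
pos [ 0.5679 -0.259   0.1096] [ 1.7989e+02 -8.0000e-02 -1.7806e+02] t 22.9 F [-0.6 -0.8 -0.7]
[[-0.1, -0.5, 25.1, 0.0019, -0.0015, -0.0045]]
```

View pics/s18.png

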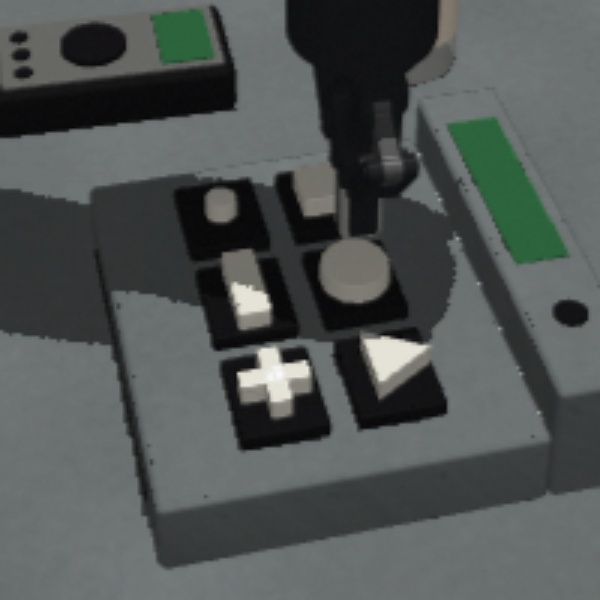

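Square and bar are back up. Press the round key.

Emit:
{"api": "servo_tool", "payload": {
  "motion": [
    [[0, -0.5, 8, 0, 0, 0], [0, 0, 8, 0, 0, 0], [0, 0, 6, 0, 0, 0], [0, 0, 3, 0, 0, 0], [0, 0, 0, 0, 0, 0]]
  ]
}}

```text
time: 23.4
ee_pos: [0.5671, -0.2596, 0.0854]
tcp_rot: [179.9, -0.0, -178.1]
wrist_force: [-0.7, 0.4, 2.4]
opening: 0.0002
```

Emit:
{"api": "servo_tool", "payload": {
  "motion": [
    [[0, 0, 2, 0, 0, 0], [0, 0, 2, 0, 0, 0], [0, 0, 2, 0, 0, 0], [0, 0, 1, 0, 0, 0], [0, 0, 0, 0, 0, 0]]
  ]
}}

```text
time: 23.9
ee_pos: [0.5678, -0.2597, 0.079]
tcp_rot: [179.9, 0.0, -178.1]
wrist_force: [-2.1, -0.1, 4.4]
opening: -0.0001
```

Emit:
{"api": "servo_tool", "payload": {
  "motion": [
    [[0, 0, 1, 0, 0, 0], [0, 0, 1, 0, 0, 0], [0, 0, 0, 0, 0, 0], [0, 0, 0, 0, 0, 0]]
  ]
}}

```text
time: 24.3
ee_pos: [0.5679, -0.2598, 0.078]
tcp_rot: [179.9, 0.1, -178.1]
wrist_force: [-4.8, 0.7, 10.5]
opening: 0.0001
```

```bash
python3 - <<'E'
from h import *
from workcell import bot
import cv2
p=bot.camera("side"); cv2.imwrite("pics/s19.png",cv2.resize(p["color"][280:480,240:440,::-1],None,fx=3,fy=3))
plan([.568,-.2595,.0845],-177.8,1)
E
```

```text
pos [ 0.5678 -0.2597  0.078 ] [ 1.7995e+02  6.0000e-02 -1.7809e+02] t 24.35 F [-4.3  0.5 11.3]
[[-0.2, 0.2, -6.5, 0.0009, 0.001, -0.0051]]
```

View pics/s19.png

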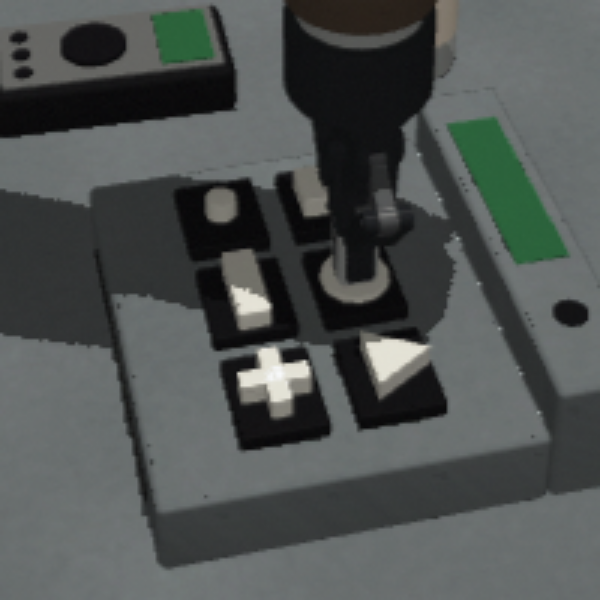

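Emit:
{"api": "servo_tool", "payload": {
  "motion": [
    [[0, 0, 1, 0, 0, 0], [0, 0, 0, 0, 0, 0], [0, 0, -5, 0, 0, 0], [0, 0, -12, 0, 0, 0], [0, 0, -25, 0, 0, 0]]
  ]
}}

```text
time: 24.85
ee_pos: [0.5669, -0.2591, 0.1164]
tcp_rot: [179.8, -0.2, -178.1]
wrist_force: [-0.5, -0.3, 0.0]
opening: 0.0001
```

Emit:
{"api": "servo_tool", "payload": {
  "motion": [
    [[0, 0, -35, 0, 0, 0], [0, 0, -35, 0, 0, 0], [0, 0, -30, 0, 0, 0], [0, 0, 0, 0, 0, 0], [0, 0, 0, 0, 0, 0]]
  ]
}}

```text
time: 25.35
ee_pos: [0.5681, -0.2599, 0.2183]
tcp_rot: [179.9, 0.1, -178.1]
wrist_force: [0.2, 0.2, -0.1]
opening: -0.0002
```

```bash
python3 - <<'E'
from h import *
from workcell import bot
import cv2
p=bot.camera("side"); cv2.imwrite("pics/s20.png",p["color"][:,:,::-1])
p=bot.camera("top"); cv2.imwrite("pics/t20.png",cv2.resize(p["color"][150:350,100:500,::-1],None,fx=2,fy=2))
plan([.568,-.2595,.0845],-177.8,1)
E
```

```text
pos [ 0.5675 -0.2596  0.2165] [ 1.7986e+02 -9.0000e-02 -1.7808e+02] t 25.45 F [ 0.2  0.5 -0.3]
[[-0.8, -0.2, 132.0, 0.0024, -0.0016, -0.0049]]
```

View pics/s20.png

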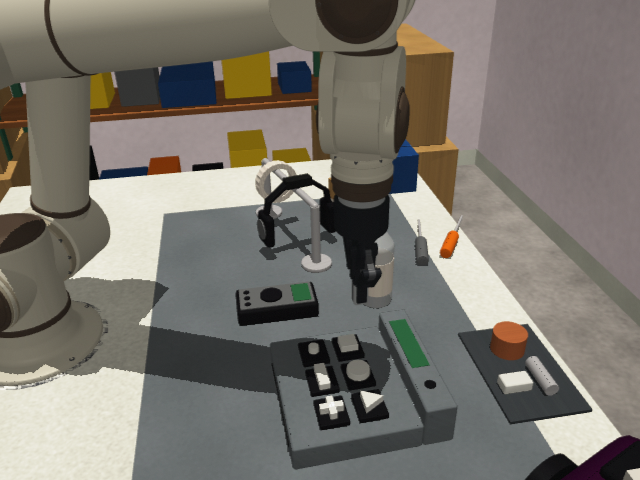

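View pics/t20.png

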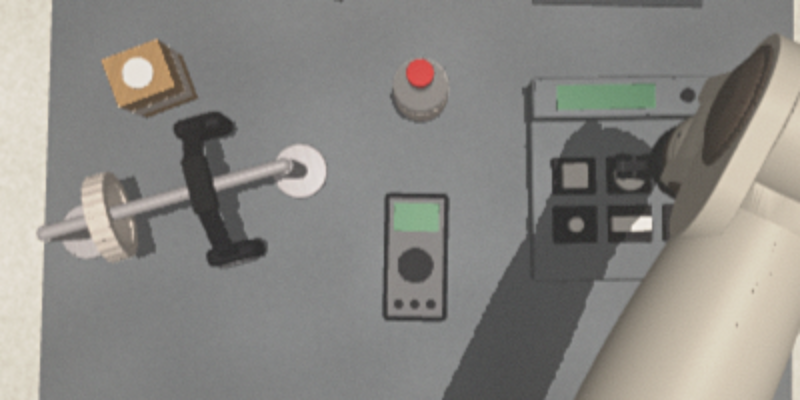

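All three keys are back up, the headphones hang level on the bar, and the bottle, meter and carton are where they were. Handing in.

```bash
python3 -c "
from workcell import bot
print(bot.job_done())"
```

```text
the job is handed in; nothing more can be done
None
```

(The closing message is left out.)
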